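# Prop up the slope rack, lay the sample tubes on it and start the timer

### The job

Swing the slope rack's red crank handle up and over until its spring-loaded prop leg snaps past over-centre and the deck stands locked on it. Then lay every loose sample tube in a notch of its own on the sloping deck, seated in both saddle bars with its cap uphill and its foot close to the lip at the low end. When all of them lie there, press the green start button on the bench timer, and knock over none of the bottles and boxes round about.

Things in the scene. Friction and masses are not known exactly. Their poses are not given: they have to be found in the camera images.
- deck: hinged deck of the slope rack, a white open frame 195 mm long, 270 mm wide; origin on its hinge axis (low edge, away from the robot) half-way across, 25 mm above the bench; x runs up the deck from the hinge towards the robot, y across it to the robot's right, z square to it. Level when folded; propped on the locked leg the edge nearest the robot is up and it slopes about 18.4 degrees
- prop_leg (a joint): prop leg, rad: 0 = folded (deck level), grows as the crank is swung up and over away from the robot and lifts the deck; dead centre near 1.8, end stop 2.27; locked above 2.2. A spring pulls the deck down on the leg and so drives the leg back to 0 from short of dead centre (about 5 N at the crank grip when folded, fading to nothing) and on into the stop beyond it
- crank_grip (a point): middle of the red crank grip left of the rack: a level round bar 14 mm thick, 84 mm long, parallel to the deck's y; circles prop_leg_hinge at 90 mm. Folded it is on the robot's side of the hinge, 40 degrees above level, 83 mm above the bench; locked it is 170 degrees round, on the far side, 41 mm above the bench. The 10 mm crank arm is 48 mm, the deck's edge 60 mm to its right
- prop_leg_hinge (a point): point on the prop leg's hinge axis (parallel to the deck's y axis) level across with crank_grip, 25 mm above the bench
- start_button_top (a point): centre of the top of the round green start button, 32 mm across, pressed straight down, on the flat white bench timer (85 x 70 mm, body 20 mm high, 300 g, standing loose on the bench at the right among the tubes)
- start_button (a joint): start button, m: 0 = up, 0.006 = fully down (4.5 N), springs back; started when beyond 0.004
- tube0_center (a point): closed glass sample tube with red screw cap, a plain cylinder 28 mm in diameter and 130 mm long in all, 50 g, lying on its side, cap roughly towards the robot, on the bench and free to roll; the point is half-way along on its axis (14 mm above the bench), x along the tube towards the cap. None if this tube is absent
- tube0_cap (a point): middle of the red cap of tube0, on the axis 50 mm from the tube's centre towards the cap end
- tube1_center (a point): closed glass sample tube with yellow screw cap, a plain cylinder 28 mm in diameter and 130 mm long in all, 50 g, lying on its side, cap roughly towards the robot, on the bench and free to roll; the point is half-way along on its axis (14 mm above the bench), x along the tube towards the cap. None if this tube is absent
- tube1_cap (a point): middle of the yellow cap of tube1, on the axis 50 mm from the tube's centre towards the cap end
- tube2_center (a point): closed glass sample tube with green screw cap, a plain cylinder 28 mm in diameter and 130 mm long in all, 50 g, lying on its side, cap roughly towards the robot, on the bench and free to roll; the point is half-way along on its axis (14 mm above the bench), x along the tube towards the cap. None if this tube is absent
- tube2_cap (a point): middle of the green cap of tube2, on the axis 50 mm from the tube's centre towards the cap end
- tube3_center (a point): closed glass sample tube with orange screw cap, a plain cylinder 28 mm in diameter and 130 mm long in all, 50 g, lying on its side, cap roughly towards the robot, on the bench and free to roll; the point is half-way along on its axis (14 mm above the bench), x along the tube towards the cap. None if this tube is absent
- tube3_cap (a point): middle of the orange cap of tube3, on the axis 50 mm from the tube's centre towards the cap end
- tube4_center (a point): closed glass sample tube with blue screw cap, a plain cylinder 28 mm in diameter and 130 mm long in all, 50 g, lying on its side, cap roughly towards the robot, on the bench and free to roll; the point is half-way along on its axis (14 mm above the bench), x along the tube towards the cap. None if this tube is absent
- tube4_cap (a point): middle of the blue cap of tube4, on the axis 50 mm from the tube's centre towards the cap end
- media_bottle_0: clear bottle with orange screw cap, 74 mm across, 168 mm high, at the back; bystander; origin at the centre of its underside, z up
- spray_bottle: white dropper bottle, 47 mm across, 137 mm high, at the back; bystander; origin at the centre of its underside, z up
- beaker_milky: plastic beaker, 104 mm across, 166 mm high, at the back; bystander; origin at the centre of its underside, z up
- tip_box: blue pipette-tip box, 92 x 122 x 84 mm, at the back; bystander; origin at the centre of its underside, z up
- notch2 (a point): where the centre of a tube belongs in the middle notch: deck x 78, y 0, z 23.8 mm; axes as the deck's. Notches at deck y -104, -52, 0, 52, 104 mm. Two bars (deck x 32-44, 116-128 mm, 45-degree V notches, teeth to z 26.5 mm, end posts at y +-128 to z 46.5 mm) hold a tube; between them all is open for fingers. Foot lip: inner face x 10 mm, top z 45 mm. Friction stops tubes sliding down
There are look-alikes about, which are no part of the job. Leave any black or turquoise look-alike of the part that bears tube3_center alone. What is shaped like the part that bears tube0_center but brown is not meant.

How it is judged:
On the way, in this order (a step that is already met when the one before it is completed fails the run):
1. the prop leg is locked past over-centre and the deck stands on it (value of joint prop_leg above 2.2 rad), for 0.5 s.
2. every tube present lies in a notch of the propped deck, cap uphill (value of joint prop_leg above 2.2 rad and x of tube0_center in the frame of deck between 0.066 and 0.095 m and y of tube0_center in the frame of deck between -0.125 and 0.125 m and z of tube0_center in the frame of deck between 0.0195 and 0.0285 m and angle between the x axis of each of tube0_center, tube1_center, tube2_center, tube3_center, tube4_center and the x axis of deck, either way round below 0.1 rad and x of each of tube0_cap, tube1_cap, tube2_cap, tube3_cap, tube4_cap in the frame of deck above 0.105 m and x of tube1_center in the frame of deck between 0.066 and 0.095 m and y of tube1_center in the frame of deck between -0.125 and 0.125 m and z of tube1_center in the frame of deck between 0.0195 and 0.0285 m and x of tube2_center in the frame of deck between 0.066 and 0.095 m and y of tube2_center in the frame of deck between -0.125 and 0.125 m and z of tube2_center in the frame of deck between 0.0195 and 0.0285 m and x of tube3_center in the frame of deck between 0.066 and 0.095 m and y of tube3_center in the frame of deck between -0.125 and 0.125 m and z of tube3_center in the frame of deck between 0.0195 and 0.0285 m and x of tube4_center in the frame of deck between 0.066 and 0.095 m and y of tube4_center in the frame of deck between -0.125 and 0.125 m and z of tube4_center in the frame of deck between 0.0195 and 0.0285 m), for 0.3 s.
3. the timer's start button is pressed (value of joint start_button above 0.004 m), for 0.02 s.
At the end, for the whole second after the job is handed in: Prop leg locked (above 2.2 rad); every tube present at rest in a notch of the sloping deck: axis within 0.1 rad of the deck's x, centre 19.5 to 28.5 mm above the deck's plane and 66 to 95 mm from the hinge, cap uphill; start button pressed after that and up again (all of step 2 and value of joint start_button below 0.002 m); the robot touches nothing.
It fails at once if a bottle, beaker or box is knocked over (angle between any of media_bottle_0, spray_bottle, beaker_milky, tip_box's own z axis and vertical above 0.6 rad).
Of tube0, tube1, tube2, tube3, tube4 only 4 to 5 are there at a start; the rules pass over those that are not, and their reading is None.
At some moment in a run one of bench_timer may be knocked a few centimetres aside while the robot is not near it.
Once in a run the grip may slacken for a moment while it holds something.
It also fails if it takes over 208 s, if anything falls off the work surface, if the arm or the gripper's body presses on something with over 40 N, if the wrist force passes 120 N, or if a joint passes its speed limit or range.

### The arm

A 7-joint arm with a two-finger parallel gripper is mounted at the origin on a cart in front of the work surface, level with it; the furniture and walls round the work are solid. World frame = base frame: x ahead of the robot, y to its left, z up, the work surface at z = 0. Lengths are in m, angles in rad, forces in N, time in s.
With the tool pointing down it reaches from about 0.4 to 0.85 m from the base axis. Payload 4.5 kg.
Tool frame: the origin (TCP) lies at the centre of the arm's flange, where the gripper is bolted on; the fingertips stand 166 mm ahead of it and the grasp point (between the pads) lies 147 mm ahead of it; z points along the fingers, y is the direction in which the jaws open and shut (so a half turn about z gives the same grasp; the last joint's range is limited). The gripper opens to 88 mm and grips with 3 to 60 N. Pads are 18 mm wide; open, the fingers measure 123 mm over their backs; the gripper's body (75 mm by 187 mm) begins 45 mm behind the grasp point.
Start: joints at [-1.277, 0.689, -0.195, 1.565, 0.157, 0.902, -0.215], TCP at [0.161, 0.604, 0.405] pointing down, gripper open.
Joint ranges: [-3.01, 3.01], [-0.46, 2.08], [-1.47, 1.51], [0.13, 2.56], [-1, 4.14], [0.04, 2.09], [-2.66, 2.66]. Speed limits (rad/s): [2.57, 2.57, 3.14, 3.14, 3.14, 3.14, 3.14].

### API

Orientations are given as a unit quaternion [w, x, y, z].
In Python, from bench import bot, viewer gives the robot as it stands. The module is installed in compiled form; this text tells all that it offers.
- The arm moves only by the tool step_arm, never from a script. Its argument "moves" is a list of rows, each a list of 2 entries, a list of its own where there are three numbers: the shift along the tool's x, y, z scaled (see below), then the turn, a rotation vector about the tool's x, y, z scaled (see below). In form: [[[x, y, z], [wx, wy, wz]], ...]. A call has exactly 5 rows; each row is the pose to reach, as a shift and turn from the pose commanded when the call began, along the tool's axes at that moment, turning the shorter way round; what a row does not reach only later rows make up. The controller multiplies each number of a shift by 20 cm and each number of a turn by pi rad. A row lasts 1/10 s, in which the tool goes at most 50 mm and 8.59 degrees, less where a joint would pass 70% of its speed; a pose out of reach is approached as far as the arm can. A call with a number of a shift or a turn outside -1 to 1 is refused whole. A call with a gripper value outside its range is refused whole. "hand" is the closure, from -1 (fully open) to 1 (shut), so that 0 is half open, set as the call begins (left out, the last holds). The fingers move at their own pace and stop on an object; "grip_force" is the grip in N (left out, the last holds). Time passes only in rows, so rows that repeat a pose let the fingers close, or fill a call up. It gives the time, the measured TCP pose, the force and the opening at its end, in the units of the state.
- bot.read_state(): the state, without advancing time (a new reading comes with each control period).
- viewer.get_image(name): name is "side" or "top" or "wrist"; returns (picture, depth): 420x560x3 uint8, red, green, blue; 420x560 float32, m along the optical axis (not along the pixel's ray), 0 where there is no reading.
- viewer.camera_model(name): a dict with "K" (3x3 intrinsics, pixels), "R" (3x3) and "t" (3): a world point X has camera coordinates R X + t; the wrist camera has in their place "hand_eye" (4x4, takes a point from camera to tool coordinates, whose origin is the TCP and whose axes are the flange's). Camera axes: x right, y down, z forward; pixel columns grow to the right and rows downward; lengths in m; the calibration is good to about 2 mm. A picture is of the moment at which its call begins: read the wrist's pose just before it. camera_model takes no time and is no camera call.
- bot.close_job(): hands the job in, once; it reports no verdict.
Trained networks look in the newest picture that a camera, given by its name, has taken for a name from the list of things; names that differ only in an ending like _2 or _b are one class to them, and where a whole thing is asked for, a point or a joint stands for the part that bears it (a point fixed in the world has none). Each returns a list of dicts, best first, with "confidence" (0 to 1); they miss things now and then, are a little off and sometimes report something else, mostly with a low value. They report only what shows in the picture. A call takes as long as a camera call. They do not tell look-alikes from the thing itself.
- viewer.find_in(camera, name): "centre" ([column, row] in pixels, amid what is visible of it).
- viewer.place_of(camera, name): "centre" ([column, row] in pixels: a listed point, or the origin of a listed thing).
The state is a dict: "time": time; "q": joint angles; "qd": joint speeds; "joint_torque": joint torques, N m; "eef_pos": TCP position; "tool_rot": TCP orientation; "ft_force": force on the tool from outside, world axes, zero at the start; "ft_torque": the same for the moment, N m; "finger_gap": opening from 0.0 (shut) to 1.0 (fully open).
Only numpy, scipy, OpenCV 4.12 (cv2) and the standard library are available. Lean on these libraries where they do the work, as an engineer would, in place of code of your own. Each camera call takes 0.05 s, during which the arm holds its last target.

## Working session

There is one attempt and no reset: what is moved stays moved. The work goes in short steps, Python scripts to look and compute and a tool call to move; the robot and the scene stay as the last step left them, time stands still between calls to the robot, and variables do not carry over. Pictures are saved under pics/ and viewed, and the job is handed in when it is done.

Besides the shell and the picture viewer there is one more tool, called after ">>>" as name([rows], argument=value, ...), one row to a line, values as JSON. step_arm: Moves the arm, as the interface text tells. Its arguments: {"type":"object","properties":{"moves":{"type":"array"},"hand":{"type":"number"},"grip_force":{"type":"number"}},"required":["moves"]}

```bash
mkdir -p pics; cat > h.py <<'E'
import numpy as np, cv2
from scipy.spatial.transform import Rotation as Rt
from bench import bot, viewer
def Rq(q): return Rt.from_quat([q[1],q[2],q[3],q[0]])
def snap(n,f):
    s=bot.read_state(); im,d=viewer.get_image(n); cv2.imwrite('pics/'+f,im[:,:,::-1]); return s,im,d
def cam(n,s=None):
    m=viewer.camera_model(n); K=np.array(m['K'])
    if n=='wrist':
        s=s or bot.read_state(); T=np.eye(4);T[:3,:3]=Rq(s['tool_rot']).as_matrix();T[:3,3]=s['eef_pos']
        A=T@np.array(m['hand_eye']); return K,A[:3,:3],A[:3,3]
    R=np.array(m['R']);t=np.array(m['t']); return K,R.T,-R.T@t
def ray(c,uv):
    K,R,o=c; d=R@np.linalg.solve(K,[uv[0],uv[1],1.]); return o,d
def onz(c,uv,z):
    o,d=ray(c,uv); return o+d*(z-o[2])/d[2]
def ond(c,uv,dep):
    o,d=ray(c,uv); return o+d*dep
def proj(c,X):
    K,R,o=c; p=K@(R.T@(np.asarray(X)-o)); return p[:2]/p[2]
E
python3 - <<'E'
from h import *
for n in ['side','top','wrist']:
    s,im,d=snap(n,n+'0.png')
    c=cam(n,s); print(n,c[2].round(3),c[1][:,2].round(3))
print(s)
E
```

```text
side [0.604 1.26  1.221] [-0.024 -0.775 -0.631]
top [ 0.352 -0.133  1.369] [ 0.153  0.023 -0.988]
wrist [0.082 0.624 0.384] [ 0.297 -0.081 -0.951]
{'time': 0.1, 'q': array([-1.27721541,  0.6898803 , -0.19450684,  1.56621998,  0.15732022,
        0.90250612, -0.21510593]), 'qd': array([-0.00023172, -0.0026099 ,  0.00181238, -0.00146393, -0.00174265,
       -0.0006206 , -0.00097697]), 'joint_torque': array([-2.53496670e-03, -5.28500175e+01, -1.27143122e+00, -1.53836578e+01,
       -5.25906275e-02,  2.06554629e-03,  5.06752656e-05]), 'eef_pos': array([0.16049972, 0.60374094, 0.40400739]), 'tool_rot': array([-3.28880273e-05,  1.29490657e-01,  9.91580310e-01, -8.10344851e-04]), 'ft_force': array([-0.0422259 ,  0.59807007, -0.81596077]), 'ft_torque': array([-0.03171512,  0.03039314, -0.04292065]), 'finger_gap': 0.9978846090727278}
```

View pics/top0.png

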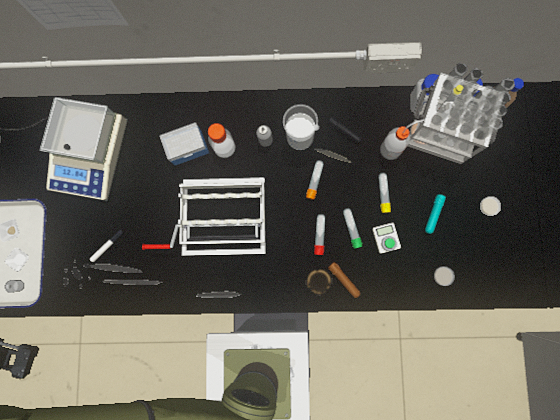

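View pics/side0.png

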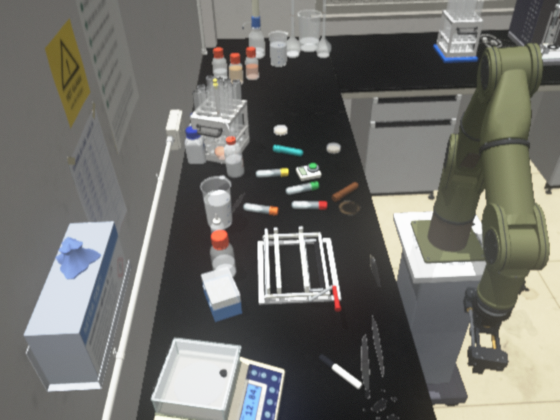

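```bash
python3 - <<'E'
from h import *
s,im,d=snap('top','top1.png'); ct=cam('top')
s,im2,d2=snap('side','side1.png'); cs=cam('side')
hz={'crank_grip':.083,'prop_leg_hinge':.025,'deck':.025,'start_button_top':.03,'notch2':.049}
for n in ['deck','crank_grip','prop_leg_hinge','start_button_top','notch2']+['tube%d_%s'%(i,k) for i in range(5) for k in('center','cap')]+['media_bottle_0','spray_bottle','beaker_milky','tip_box']:
    z=hz.get(n,.014 if 'tube' in n else 0)
    for cn,c in(('top',ct),('side',cs)):
        for r in viewer.place_of(cn,n)[:4]:
            if r['confidence']>.3: print(n,cn,round(r['confidence'],2),np.round(r['centre']),onz(c,r['centre'],z).round(4))
E
```

```text
deck top 0.9 [222. 183.] [0.6251 0.1071 0.025 ]
deck side 0.6 [265. 267.] [0.6219 0.1084 0.025 ]
crank_grip top 0.59 [157. 246.] [0.4214 0.2959 0.083 ]
crank_grip side 0.87 [332. 298.] [0.4317 0.2959 0.083 ]
prop_leg_hinge top 0.56 [161. 226.] [0.4898 0.3021 0.025 ]
prop_leg_hinge side 0.96 [314. 312.] [0.4849 0.2969 0.025 ]
start_button_top top 0.38 [391. 242.] [ 0.423  -0.4311  0.03  ]
start_button_top side 0.39 [313. 165.] [ 0.4164 -0.4428  0.03  ]
notch2 top 0.87 [223. 204.] [0.5517 0.0981 0.049 ]
notch2 side 0.68 [289. 255.] [0.5433 0.0836 0.049 ]
notch2 side 0.34 [314. 185.] [ 0.4282 -0.2859  0.049 ]
tube0_center top 0.91 [347. 275.] [ 0.3225 -0.2895  0.014 ]
tube0_center top 0.64 [320. 234.] [ 0.4552 -0.2072  0.014 ]
tube0_center side 0.56 [347. 193.] [ 0.3009 -0.2736  0.014 ]
tube0_center side 0.47 [309. 203.] [ 0.452  -0.2201  0.014 ]
tube0_cap top 0.85 [320. 250.] [ 0.4034 -0.2088  0.014 ]
tube0_cap top 0.77 [334. 268.] [ 0.3461 -0.2491  0.014 ]
tube0_cap side 0.72 [335. 197.] [ 0.3514 -0.2493  0.014 ]
tube0_cap side 0.51 [324. 207.] [ 0.3991 -0.1948  0.014 ]
tube1_center t
[... 1446 characters left out ...]
  ]
media_bottle_0 side 0.35 [222. 300.] [0.7566 0.2148 0.    ]
spray_bottle top 0.81 [262. 141.] [ 0.7736 -0.0236  0.    ]
spray_bottle top 0.75 [320. 232.] [ 0.4617 -0.2101  0.    ]
spray_bottle side 0.66 [307. 204.] [ 0.4583 -0.2312  0.    ]
spray_bottle side 0.53 [217. 245.] [ 0.7848 -0.0295  0.    ]
beaker_milky top 0.72 [302. 139.] [ 0.7748 -0.1602  0.    ]
beaker_milky top 0.52 [225. 147.] [0.754  0.0996 0.    ]
beaker_milky top 0.34 [356. 225.] [ 0.4823 -0.3283  0.    ]
beaker_milky side 0.84 [220. 224.] [ 0.7819 -0.1434  0.    ]
tip_box top 0.97 [189. 147.] [0.7573 0.2245 0.    ]
tip_box side 0.6 [222. 302.] [0.7573 0.2215 0.    ]
tip_box side 0.56 [331. 297.] [0.4224 0.2226 0.    ]
```

Only four loose tubes show: red (320,235), orange (315,180), yellow (384,193) and green (352,228). The turquoise (436,213), black (345,130) and brown (345,280) ones are look-alikes, and I see no blue tube. Next I'll measure the rack and crank more closely.

```bash
python3 - <<'E'
from h import *
for n,box,f in(('top',(130,165,280,265),5),('top',(300,150,450,300),4),('side',(235,210,355,320),5)):
    s,im,d=snap(n,'x.png'); c=cam(n)
    x0,y0,x1,y1=box
    cv2.imwrite('pics/crop_%s_%d.png'%(n,x0),cv2.resize(im[y0:y1,x0:x1,::-1],None,fx=f,fy=f,interpolation=cv2.INTER_CUBIC))
    if x0!=300:
        h=cv2.cvtColor(im,cv2.COLOR_RGB2HSV); m=((h[...,0]<8)|(h[...,0]>172))&(h[...,1]>150)&(h[...,2]>80)
        M=np.zeros_like(m); M[y0:y1,x0:x1]=m[y0:y1,x0:x1]
        v,u=np.nonzero(M); P=np.array([ond(c,(a,b),d[b,a]) for a,b in zip(u,v) if d[b,a]>0])
        print(n,len(P),np.median(P,0).round(4),P.min(0).round(3),P.max(0).round(3),np.c_[u,v].mean(0))
E
```

```text
top 144 [0.4223 0.3045 0.0878] [ 0.414  0.257 -0.005] [0.435 0.373 0.094] [155.34027778 246.07638889]
side 98 [0.4234 0.3121 0.0877] [ 0.401  0.243 -0.005] [0.43  0.341 0.095] [336.03030303 300.18181818]
```

View pics/crop_top_130.png

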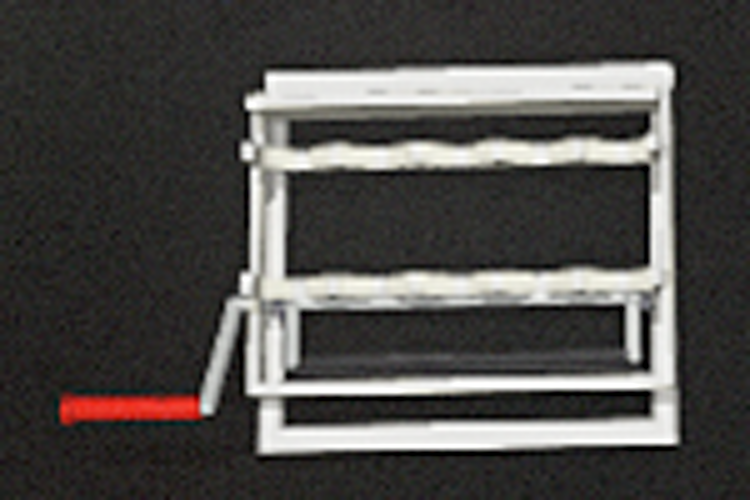

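View pics/crop_top_300.png

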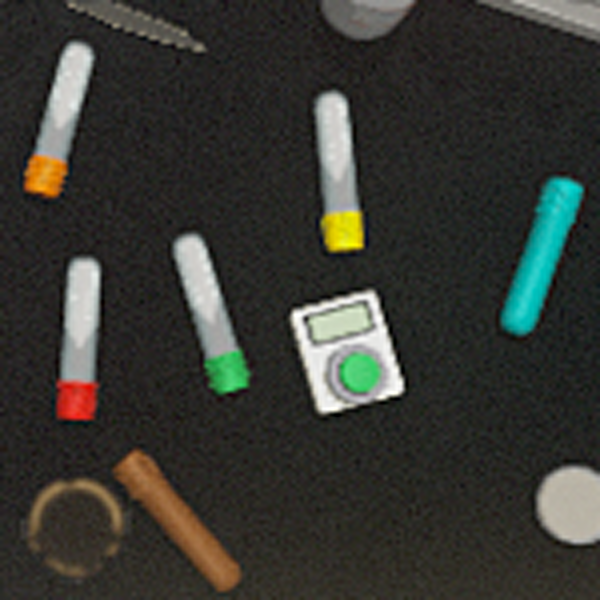

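View pics/crop_side_235.png

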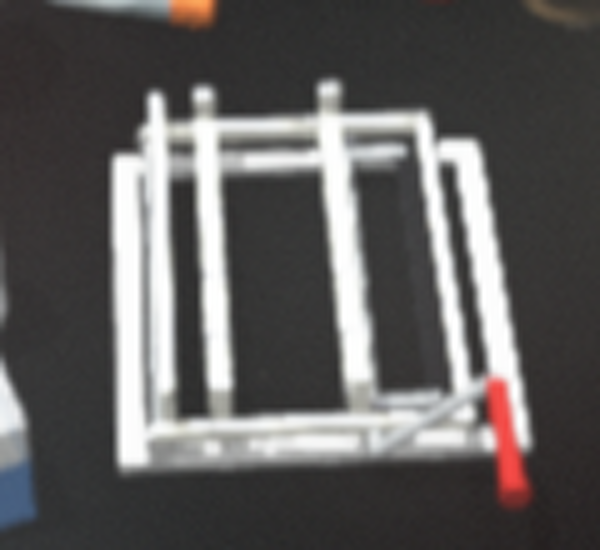

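```bash
cat >> h.py <<'E'
def Rdes(xh_deg, tilt_deg=0):
    # tool down, tool x heading xh (deg, world); tilt about tool y (positive: tool x end rises)
    a=np.radians(xh_deg); x=np.array([np.cos(a),np.sin(a),0]); z=np.array([0,0,-1.]); y=np.cross(z,x)
    R=Rt.from_matrix(np.c_[x,y,z]); return R*Rt.from_rotvec([0,np.radians(tilt_deg),0]) 
def mv(p,R,off=.147,s=None):
    """p: desired position of point off ahead of flange; prints shift/turn entries"""
    s=s or bot.read_state(); R0=Rq(s['tool_rot']); t=np.asarray(p)-R.apply([0,0,off])
    d=R0.inv().apply(t-s['eef_pos'])/.2; w=(R0.inv()*R).as_rotvec()/np.pi
    print('shift',d.round(4).tolist(),'turn',w.round(4).tolist(),'| dist mm',round(np.linalg.norm(d)*200),'deg',round(np.linalg.norm(w)*180,1)); return d,w
class V(dict): pass
def vs(p,R,off=.147):
    q=R.as_quat(); return {'eef_pos':np.asarray(p)-R.apply([0,0,off]),'tool_rot':np.r_[q[3],q[:3]]}
def st():
    s=bot.read_state(); R=Rq(s['tool_rot']); print('t',s['time'].__round__(2),'gp',(s['eef_pos']+R.apply([0,0,.147])).round(4),'z',R.apply([0,0,1]).round(3),'x',R.apply([1,0,0]).round(3),'F',np.round(s['ft_force'],1),'gap',round(s['finger_gap']*88,1),'q',s['q'].round(2)); return s
E
python3 - <<'E'
from h import *
c=cam('top')
for uv,z in (((142.4,247),.083),((170.4,246.2),.083),((180,221.6),.0715),((260,220.6),.0715),((180,194.6),.0715),((260.8,194),.0715)): print(onz(c,uv,z).round(4))
print(Rdes(90,10).apply([1,0,0]))
st()
p=[.424,.303,.17]
mv(p,Rdes(90))
E
```

```text
[0.4204 0.3404 0.083 ]
[0.4211 0.2539 0.083 ]
[0.4975 0.2289 0.0715]
[ 0.4951 -0.021   0.0715]
[0.583  0.2306 0.0715]
[ 0.5788 -0.0244  0.0715]
[0.         0.98480775 0.17364818]
t 2.3 gp [0.1605 0.6041 0.2577] z [ 0.  0. -1.] x [-0.966  0.257  0.   ] F [ 0.3 -0.   0.1] gap 88.1 q [-1.28  0.69 -0.19  1.57  0.16  0.9  -0.22]
shift [-1.6598, -1.1164, 0.4385] turn [0.0, -0.0, 0.4173] | dist mm 410 deg 75.1
```

>>> step_arm([
  [[-0.83, -0.558, 0.2], [0, 0, 0]],
  [[-0.83, -0.558, 0.2], [0, 0, 0]],
  [[-0.83, -0.558, 0.2], [0, 0, 0]],
  [[-0.83, -0.558, 0.2], [0, 0, 0]],
  [[-0.83, -0.558, 0.2], [0, 0, 0]],
], hand=-0.2, grip_force=30)

```text
time: 2.8
eef_pos: [0.2976, 0.4474, 0.3635]
tool_rot: [0.002, 0.135, 0.991, -0.004]
ft_force: [-0.2, 0.1, -0.1]
finger_gap: 0.602
```

>>> step_arm([
  [[-0.83, -0.558, 0.2], [0, 0, 0.23]],
  [[-0.83, -0.558, 0.2], [0, 0, 0.23]],
  [[-0.83, -0.558, 0.2], [0, 0, 0.23]],
  [[-0.83, -0.558, 0.2], [0, 0, 0.23]],
  [[-0.83, -0.558, 0.2], [0, 0, 0.23]],
])

```text
time: 3.3
eef_pos: [0.4285, 0.2968, 0.324]
tool_rot: [0.002, 0.479, 0.878, -0.002]
ft_force: [-0.4, 0.6, -0.1]
finger_gap: 0.603
```

>>> step_arm([
  [[0, 0, 0], [0, 0, 0.19]],
  [[0, 0, 0], [0, 0, 0.19]],
  [[0, 0, 0], [0, 0, 0.19]],
  [[0, 0, 0], [0, 0, 0.19]],
  [[0, 0, 0], [0, 0, 0.19]],
])

```text
time: 3.8
eef_pos: [0.4239, 0.3038, 0.3248]
tool_rot: [0.0, 0.71, 0.704, 0.0]
ft_force: [-0.3, -0.1, -0.0]
finger_gap: 0.598
```

```bash
python3 - <<'E'
from h import *
st(); s,im,d=snap('wrist','w1.png'); c=cam('wrist',s)
h=cv2.cvtColor(im,cv2.COLOR_RGB2HSV); m=((h[...,0]<8)|(h[...,0]>172))&(h[...,1]>150)&(h[...,2]>80)
v,u=np.nonzero(m); P=np.array([ond(c,(a,b),d[b,a]) for a,b in zip(u,v) if d[b,a]>0])
print(len(P),np.median(P,0).round(4),P.min(0).round(3),P.max(0).round(3))
E
```

```text
t 3.8 gp [0.424  0.3039 0.1778] z [ 0.  0. -1.] x [0.008 1.    0.   ] F [-0.3 -0.1 -0. ] gap 52.6 q [-0.79  0.68  0.13  1.96 -0.17  0.51 -0.55]
2079 [0.4223 0.3052 0.089 ] [ 0.409  0.256 -0.001] [0.432 0.34  0.093]
```

View pics/w1.png

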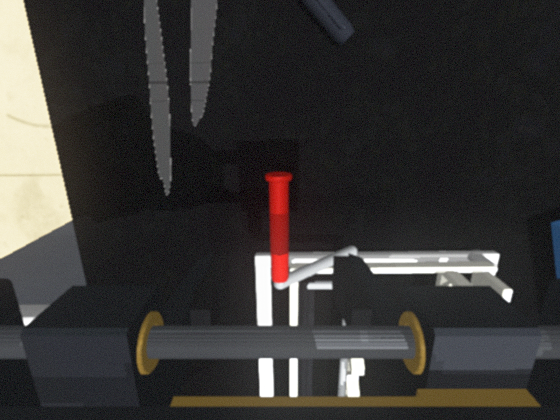

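The wrist picture shows the red grip from (278,175) to (280,285), with its middle near world (0.4225, 0.298, 0.083). I'll lower onto it and close.

>>> step_arm([
  [[0, -0.008, 0.2], [0, 0, 0]],
  [[0, -0.008, 0.35], [0, 0, 0]],
  [[0, -0.008, 0.48], [0, 0, 0]],
  [[0, -0.008, 0.48], [0, 0, 0]],
  [[0, -0.008, 0.48], [0, 0, 0]],
])

```text
time: 4.35
eef_pos: [0.4226, 0.3032, 0.2289]
tool_rot: [-0.0, 0.709, 0.705, -0.0]
ft_force: [0.5, -0.4, -0.3]
finger_gap: 0.6
```

>>> step_arm([
  [[0, 0, 0], [0, 0, 0]],
  [[0, 0, 0], [0, 0, 0]],
  [[0, 0, 0], [0, 0, 0]],
  [[0, 0, 0], [0, 0, 0]],
  [[0, 0, 0], [0, 0, 0]],
], hand=1, grip_force=25)

```text
time: 4.85
eef_pos: [0.4225, 0.3032, 0.2291]
tool_rot: [0.0, 0.71, 0.704, 0.0]
ft_force: [0.0, -0.1, 0.1]
finger_gap: 0.17
```

```bash
python3 - <<'E'
from h import *
st()
E
```

```text
t 4.85 gp [0.4226 0.3032 0.0821] z [ 0.  0. -1.] x [0.008 1.    0.   ] F [ 0.  -0.1  0.1] gap 14.9 q [-0.75  0.85  0.07  2.02 -0.2   0.28 -0.53]
```

Gripped (14.9 mm). Now the first half of the arc.

>>> step_arm([
  [[0, 0.074, -0.07], [0, 0, 0]],
  [[0, 0.162, -0.122], [0, 0, 0]],
  [[0, 0.259, -0.152], [0, 0, 0]],
  [[0, 0.36, -0.16], [0, 0, 0]],
  [[0, 0.461, -0.145], [0, 0, 0]],
])

```text
time: 5.35
eef_pos: [0.5121, 0.3027, 0.2573]
tool_rot: [-0.002, 0.709, 0.705, -0.003]
ft_force: [-8.6, 1.4, -6.5]
finger_gap: 0.135
```

```bash
python3 - <<'E'
from h import *
st(); snap('side','s2.png')
im=cv2.imread('pics/s2.png')[180:340,200:400]; cv2.imwrite('pics/s2c.png',cv2.resize(im,None,fx=3,fy=3))
E
```

```text
t 5.35 gp [0.5109 0.3025 0.1103] z [-0.008 -0.001 -1.   ] x [ 0.006  1.    -0.001] F [-8.6  1.4 -6.5] gap 11.9 q [-0.67  0.86  0.1   1.78 -0.15  0.52 -0.47]
```

View pics/s2c.png

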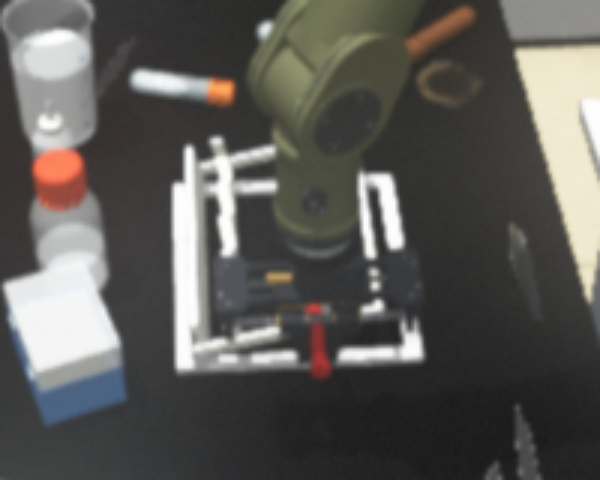

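The deck is lifting and the bar has slipped slightly in the jaws. I'll carry on over the top, a little lower.

>>> step_arm([
  [[0, 0.095, 0.055], [0, 0, 0]],
  [[0, 0.179, 0.115], [0, 0, 0]],
  [[0, 0.248, 0.19], [0, 0, 0]],
  [[0, 0.298, 0.275], [0, 0, 0]],
  [[0, 0.327, 0.367], [0, 0, 0]],
])

```text
time: 5.9
eef_pos: [0.5796, 0.3023, 0.1836]
tool_rot: [-0.001, 0.71, 0.704, -0.0]
ft_force: [-1.5, 1.6, -0.3]
finger_gap: 0.112
```

```bash
python3 - <<'E'
from h import *
st(); snap('side','s3.png')
im=cv2.imread('pics/s3.png')[180:340,200:400]; cv2.imwrite('pics/s3c.png',cv2.resize(im,None,fx=3,fy=3))
E
```

```text
t 5.9 gp [0.5794 0.3024 0.0366] z [-0.001  0.001 -1.   ] x [0.008 1.    0.001] F [-1.5  1.6 -0.3] gap 9.9 q [-0.6   1.02  0.08  1.6  -0.15  0.52 -0.43]
```

View pics/s3c.png

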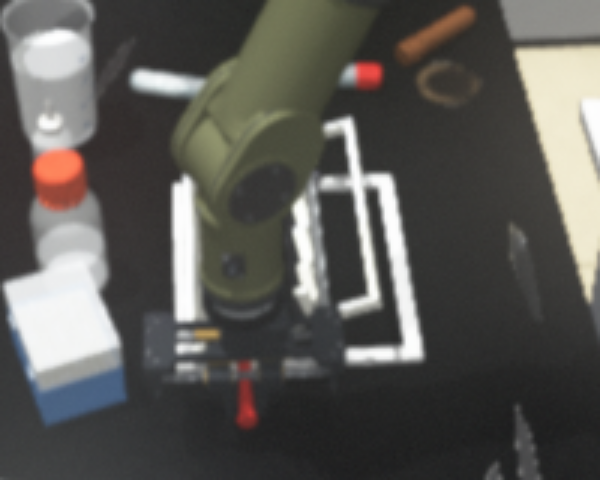

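>>> step_arm([
  [[0, 0, 0], [0, 0, 0]],
  [[0, 0, 0], [0, 0, 0]],
  [[0, 0, 0], [0, 0, 0]],
  [[0, 0, -0.2], [0, 0, 0]],
  [[0, 0, -0.45], [0, 0, 0]],
], hand=-0.3)

```text
time: 6.45
eef_pos: [0.5788, 0.3012, 0.2739]
tool_rot: [-0.001, 0.71, 0.704, -0.002]
ft_force: [1.3, -0.5, -0.4]
finger_gap: 0.546
```

>>> step_arm([
  [[0, -0.2, -0.4], [0, 0, 0]],
  [[0, -0.2, -0.6], [0, 0, 0]],
  [[0, -0.4, -0.8], [0, 0, 0]],
  [[0, -0.5, -0.8], [0, 0, 0]],
  [[0, -0.5, -0.8], [0, 0, 0]],
])

```text
time: 6.95
eef_pos: [0.4765, 0.3035, 0.4389]
tool_rot: [-0.001, 0.709, 0.705, 0.003]
ft_force: [0.4, -0.2, 0.4]
finger_gap: 0.65
```

```bash
python3 - <<'E'
from h import *
st(); s,im,d=snap('side','s4.png')
cv2.imwrite('pics/s4c.png',cv2.resize(im[180:340,200:400,::-1],None,fx=3,fy=3))
for n in('side','top'):
    s,im,d=snap(n,n+'5.png'); c=cam(n)
    h=cv2.cvtColor(im,cv2.COLOR_RGB2HSV); m=((h[...,0]<8)|(h[...,0]>172))&(h[...,1]>150)&(h[...,2]>80)
    v,u=np.nonzero(m); P=np.array([ond(c,(a,b),d[b,a]) for a,b in zip(u,v) if d[b,a]>0])
    P=P[(abs(P[:,1]-.3)<.06)&(P[:,0]<.7)&(P[:,0]>.35)]
    print(n,len(P),np.median(P,0).round(4) if len(P) else 0)
E
```

```text
t 6.95 gp [0.4768 0.3042 0.2919] z [ 0.002  0.005 -1.   ] x [0.005 1.    0.005] F [ 0.4 -0.2  0.4] gap 57.2 q [-0.74  0.57  0.16  1.72 -0.11  0.86 -0.54]
side 119 [0.5801 0.3049 0.0458]
top 121 [0.5785 0.3021 0.045 ]
```

View pics/s4c.png

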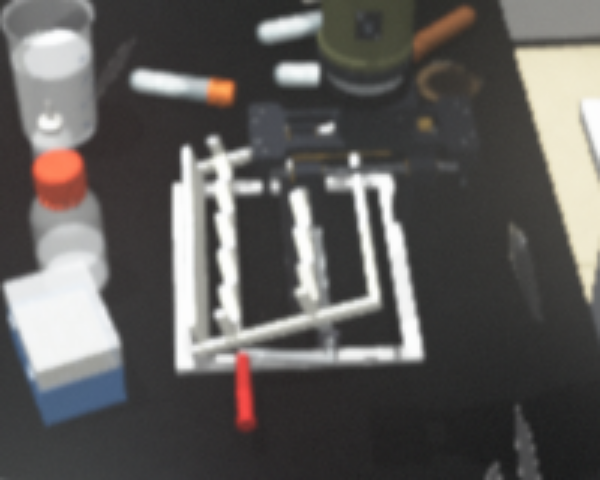

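View pics/top5.png

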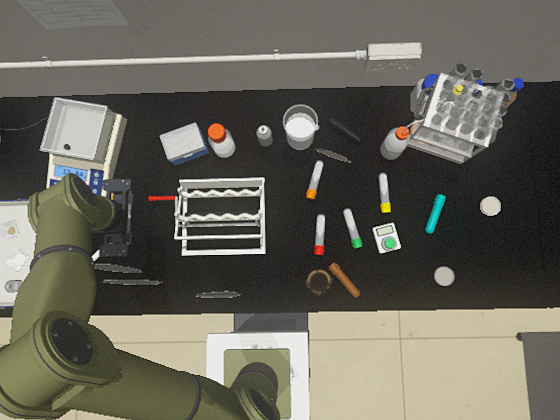

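The leg is locked: the grip sits at x 0.58, z 0.041, and the deck slopes. I'll move over the rack so the wrist camera can refine its pose.

```bash
python3 - <<'E'
from h import *
mv([.48,.1,.30],Rdes(180))
E
```

```text
shift [-1.0112, 0.0079, -0.062] turn [0.0003, 0.0002, -0.5027] | dist mm 203 deg 90.5
```

>>> step_arm([
  [[-0.99, 0.008, -0.06], [0, 0, -0.23]],
  [[-0.99, 0.008, -0.06], [0, 0, -0.23]],
  [[-0.99, 0.008, -0.06], [0, 0, -0.23]],
  [[-0.99, 0.008, -0.06], [0, 0, -0.23]],
  [[-0.99, 0.008, -0.06], [0, 0, -0.23]],
])

```text
time: 7.6
eef_pos: [0.4809, 0.0957, 0.4454]
tool_rot: [0.0, 0.419, 0.908, -0.003]
ft_force: [0.5, 1.0, -0.8]
finger_gap: 0.65
```

>>> step_arm([
  [[0, 0, 0], [0, 0, -0.27]],
  [[0, 0, 0], [0, 0, -0.27]],
  [[0, 0, 0], [0, 0, -0.27]],
  [[0, 0, 0], [0, 0, -0.27]],
  [[0, 0, 0], [0, 0, -0.27]],
])

```text
time: 8.1
eef_pos: [0.4809, 0.1035, 0.445]
tool_rot: [-0.001, 0.051, 0.999, -0.0]
ft_force: [-0.5, -0.5, 0.0]
finger_gap: 0.648
```

>>> step_arm([
  [[0, 0, 0], [0, 0, -0.02]],
  [[0, 0, 0], [0, 0, -0.02]],
  [[0, 0, 0], [0, 0, -0.02]],
  [[0, 0, 0], [0, 0, -0.02]],
  [[0, 0, 0], [0, 0, -0.02]],
])

```text
time: 8.6
eef_pos: [0.4801, 0.1045, 0.4461]
tool_rot: [-0.0, 0.022, 1.0, -0.0]
ft_force: [0.2, 0.8, 0.1]
finger_gap: 0.651
```

```bash
python3 - <<'E'
from h import *
st(); s,im,d=snap('wrist','w2.png'); c=cam('wrist',s)
a=np.radians(18.4)
for n,z in(('deck',.025),('notch2',.025+.078*np.sin(a)+.0238*np.cos(a))):
  for cn in('wrist','top','side'):
    if cn!='wrist': s,_,_=snap(cn,'x.png')
    cc=cam(cn,s)
    for r in viewer.place_of(cn,n)[:2]: print(n,cn,round(r['confidence'],2),np.round(r['centre'],1),onz(cc,r['centre'],z).round(4))
E
```

```text
t 8.6 gp [0.4801 0.1045 0.2991] z [-0. -0. -1.] x [-0.999  0.045  0.   ] F [0.2 0.8 0.1] gap 57.2 q [-0.1   0.47 -0.31  1.9   0.19  0.8   1.01]
deck wrist 0.94 [284.9 271.1] [0.6192 0.1043 0.025 ]
deck top 0.93 [220.4 185.1] [0.6196 0.1114 0.025 ]
deck top 0.66 [355.8 244.3] [ 0.418  -0.3203  0.025 ]
deck side 0.66 [266.6 267.8] [0.6178 0.1109 0.025 ]
notch2 wrist 0.65 [282.4 243.1] [0.5555 0.1036 0.0722]
notch2 wrist 0.29 [285.6 337.4] [0.693  0.1021 0.0722]
notch2 top 0.84 [221.  203.1] [0.5528 0.1006 0.0722]
notch2 top 0.15 [186.9 150.5] [0.7255 0.2109 0.0722]
notch2 side 0.82 [285.3 254.7] [0.5569 0.103  0.0722]
```

View pics/w2.png

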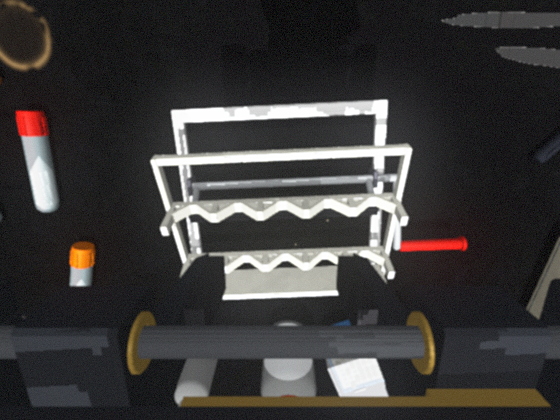

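The deck origin is about (0.619, 0.105) and notch2 about (0.554, 0.1025), with roughly 0.7° of yaw. Now over to the tubes for a close look.

```bash
python3 - <<'E'
from h import *
mv([.42,-.27,.33],Rdes(180))
E
```

```text
shift [0.2175, -1.8842, -0.1534] turn [0.0, 0.0, -0.014] | dist mm 381 deg 2.5
```

>>> step_arm([
  [[0.11, -0.94, -0.075], [0, 0, -0.014]],
  [[0.11, -0.94, -0.075], [0, 0, -0.014]],
  [[0.11, -0.94, -0.075], [0, 0, -0.014]],
  [[0.11, -0.94, -0.075], [0, 0, -0.014]],
  [[0.11, -0.94, -0.075], [0, 0, -0.014]],
])

```text
time: 9.65
eef_pos: [0.4485, -0.0883, 0.4614]
tool_rot: [-0.001, 0.005, 1.0, -0.002]
ft_force: [-0.5, 0.3, 0.2]
finger_gap: 0.649
```

>>> step_arm([
  [[0.1, -0.94, -0.075], [0, 0, 0]],
  [[0.1, -0.94, -0.075], [0, 0, 0]],
  [[0.1, -0.94, -0.075], [0, 0, 0]],
  [[0.1, -0.94, -0.075], [0, 0, 0]],
  [[0.1, -0.94, -0.075], [0, 0, 0]],
])

```text
time: 10.15
eef_pos: [0.4286, -0.2757, 0.4763]
tool_rot: [0.0, 0.005, 1.0, -0.002]
ft_force: [-0.3, 0.5, -0.3]
finger_gap: 0.65
```

```bash
python3 - <<'E'
from h import *
st(); s,im,d=snap('wrist','w3.png'); c=cam('wrist',s)
for i in range(5):
  for k in('center','cap'):
    for r in viewer.place_of('wrist','tube%d_%s'%(i,k))[:4]:
        if r['confidence']>.25: print(i,k,round(r['confidence'],2),np.round(r['centre'],1),onz(c,r['centre'],.014).round(4))
for r in viewer.place_of('wrist','start_button_top')[:2]: print(r['confidence'],r['centre'],onz(c,r['centre'],.025).round(4))
E
```

```text
t 10.15 gp [ 0.4287 -0.2761  0.3293] z [ 0.    -0.003 -1.   ] x [-1.     0.009 -0.   ] F [-0.3  0.5 -0.3] gap 57.2 q [ 0.68  0.45 -0.3   1.81  0.17  0.9   1.86]
0 center 0.9 [330.2 183.7] [ 0.4519 -0.207   0.014 ]
0 center 0.87 [276.8  73.7] [ 0.3071 -0.281   0.014 ]
0 cap 0.68 [335.7 151.7] [ 0.4069 -0.2012  0.014 ]
0 cap 0.31 [166.1 166.1] [ 0.4248 -0.4372  0.014 ]
1 center 0.77 [188.7 267.8] [ 0.5836 -0.4211  0.014 ]
1 cap 0.6 [184.7 239.5] [ 0.536  -0.4224  0.014 ]
2 center 0.69 [254.8 198.8] [ 0.4733 -0.3148  0.014 ]
2 center 0.39 [529.4 291.4] [0.629  0.1152 0.014 ]
2 cap 0.8 [249.7 167.9] [ 0.4283 -0.3204  0.014 ]
3 center 0.91 [ 75.6 222. ] [ 0.5068 -0.5812  0.014 ]
3 center 0.89 [267.8 376.5] [ 0.7973 -0.3029  0.014 ]
3 center 0.74 [330.5 294.8] [ 0.6332 -0.1995  0.014 ]
3 cap 0.73 [ 68.8 253.3] [ 0.5576 -0.6021  0.014 ]
3 cap 0.71 [342.8 268.5] [ 0.5864 -0.1823  0.014 ]
3 cap 0.31 [353.9 360.8] [ 0.7639 -0.1541  0.014 ]
4 cap 0.48 [190.6 266.7] [ 0.5817 -0.4179  0.014 ]
0.81 [166.3, 165.8] [ 0.4225 -0.4328  0.025 ]
```

View pics/w3.png

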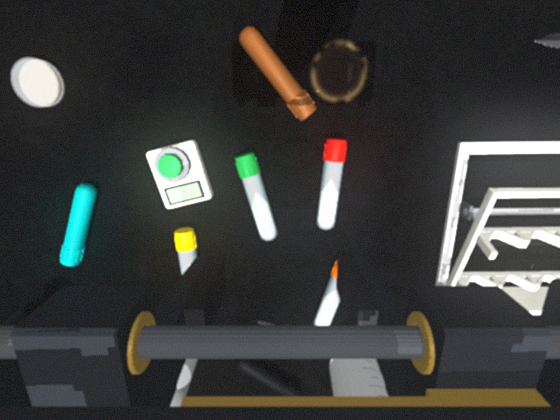

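In the wrist view the candidates for tube0 are the glass tube with red cap at (330,184), which fits, and the all-brown one at (277,74), a decoy. tube2 is the green cap at (255,199). The turquoise (77,225) and black (267,377) ones are decoys for tube3, and the real one has the orange cap (335,290).

```bash
cat >> h.py <<'E'
def tubefit(im,c,seed,win=70,z=.014,thr=75):
    u,v=[int(round(a)) for a in seed]; g=im.max(2).astype(np.uint8); g=cv2.GaussianBlur(g,(3,3),0)
    m=(g>thr).astype(np.uint8); n,l=cv2.connectedComponents(m)
    k=l[v,u]; 
    pts=np.argwhere(l==k)[:,::-1].astype(np.float32)
    P=np.array([onz(c,p,z)[:2] for p in pts[::max(1,len(pts)//1500)]],dtype=np.float32)
    (ce,sz,an)=cv2.minAreaRect(P); b=cv2.boxPoints((ce,sz,an)); e1=b[1]-b[0]; e2=b[2]-b[1]; e=e1 if np.linalg.norm(e1)>np.linalg.norm(e2) else e2
    if e[0]>0: e=-e
    return np.array(ce),np.array(sz),np.degrees(np.arctan2(e[1],e[0]))%360
E
python3 - <<'E'
from h import *
s,im,d=snap('wrist','w3b.png'); c=cam('wrist',s)
cv2.imwrite('pics/w3crop.png',cv2.resize(im[120:260,210:380,::-1],None,fx=4,fy=4))
for n,sd in(('red',(330,184)),('green',(255,199))): print(n,*tubefit(im,c,sd))
ct=cam('top'); s,im,d=snap('top','x.png')
for n,sd in(('red',(320,240)),('green',(352,230)),('orange',(315,180)),('yellow',(384,195))): print(n,*tubefit(im,ct,sd))
E
```

```text
red [ 0.45525366 -0.20806758] [0.034155   0.13566068] 173.87007
green [ 0.47363314 -0.31060377] [0.13496238 0.03310013] 195.85175
red [ 0.45049542 -0.24067292] [0.09709961 0.13063759] 173.89981
green [ 0.27567035 -0.06222379] [1.73999929 0.75445664] 269.39648
orange [ 0.63374829 -0.1982896 ] [0.0340443  0.13358875] 161.64719
yellow [ 0.27567035 -0.06222379] [1.73999929 0.75445664] 269.39648
```

View pics/w3crop.png

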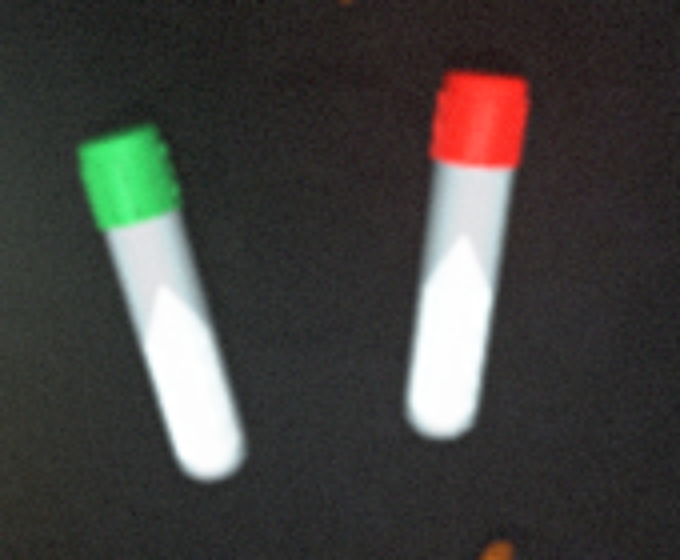

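```bash
cat >> h.py <<'E'
A=np.radians(18.4); YAW=np.radians(-.7)
_x=np.array([-np.cos(A)*np.cos(YAW),-np.cos(A)*np.sin(YAW),np.sin(A)])
_y=np.array([np.sin(YAW),-np.cos(YAW),0]); _z=np.cross(_x,_y)
RD=np.c_[_x,_y,_z]; OD=np.array([.554,.1025,.0722])-RD@np.array([.078,0,.0238])
def d2w(p): return OD+RD@np.asarray(p)
def w2d(p): return RD.T@(np.asarray(p)-OD)
E
python3 - <<'E'
from h import *
print(RD.round(3),OD)
s,im,d=snap('top','x.png'); c=cam('top')
P=[]
for v in range(165,265):
    for u in range(165,275):
        if d[v,u]>0 and im[v,u].min()>100: P.append(np.r_[w2d(ond(c,(u,v),d[v,u])),u,v])
P=np.array(P)
for x0 in range(0,200,10):
    for lo,hi in((-.15,-.12),(.12,.15)):
        q=P[(abs(P[:,0]-x0/1000)<.005)&(P[:,1]>lo)&(P[:,1]<hi)&(P[:,2]>-.02)]
        if len(q): print(x0,lo,len(q),'y',q[:,1].min().round(3),q[:,1].max().round(3),'z',np.percentile(q[:,2],[10,50,90]).round(3))
q=P[(abs(P[:,1])<.12)&(P[:,2]>.0)]
hh,e=np.histogram(q[:,0],bins=np.arange(-.02,.21,.005)); 
for a,b in zip(hh,e): 
    if a: print(round(b,3),a,np.median(q[(q[:,0]>=b)&(q[:,0]<b+.005)][:,2]).round(4))
E
```

```text
[[-0.949 -0.012  0.316]
 [ 0.012 -1.    -0.004]
 [ 0.316  0.     0.949]] [0.62049492 0.10168757 0.02499613]
0 -0.15 6 y -0.14 -0.123 z [-0.019  0.024  0.042]
0 0.12 11 y 0.121 0.13 z [-0.004  0.013  0.044]
10 -0.15 50 y -0.138 -0.121 z [-0.012  0.02   0.042]
10 0.12 18 y 0.121 0.128 z [0.009 0.022 0.045]
20 -0.15 5 y -0.137 -0.134 z [0.008 0.012 0.015]
20 0.12 4 y 0.125 0.128 z [0.011 0.013 0.015]
30 -0.15 1 y -0.13 -0.13 z [0.022 0.022 0.022]
30 0.12 6 y 0.121 0.128 z [0.012 0.029 0.047]
40 -0.15 28 y -0.138 -0.12 z [0.011 0.02  0.044]
40 0.12 22 y 0.121 0.129 z [0.014 0.03  0.046]
50 -0.15 32 y -0.149 -0.12 z [-0.001  0.011  0.038]
50 0.12 6 y 0.125 0.129 z [0.009 0.014 0.015]
60 -0.15 15 y -0.15 -0.132 z [-0.004  0.005  0.011]
60 0.12 6 y 0.126 0.129 z [0.01  0.012 0.013]
70 -0.15 13 y -0.149 -0.133 z [-0.009 -0.005  0.01 ]
70 0.12 5 y 0.126 0.129 z [0.01  0.013 0.015]
80 -0.15 12 y -0.15 -0.134 z [-0.012  0.007  0.015]
80 0.12 6 y 0.126 0.13 z [0.01  0.012 0.016]
90 -0.15 8 y -0.139 -0.133 z [0.006 0.009 0.011]
90 0.12 5 y 0.127 0.13 z [0.01  0.012 0.015]
100 -0.15 7 y -0.137 -0.
[... 529 characters left out ...]
128 0.132 z [0.01  0.014 0.016]
160 -0.15 9 y -0.137 -0.132 z [0.004 0.011 0.014]
160 0.12 6 y 0.128 0.132 z [0.009 0.01  0.013]
170 -0.15 8 y -0.136 -0.132 z [0.006 0.01  0.013]
170 0.12 8 y 0.126 0.132 z [0.007 0.01  0.013]
180 -0.15 8 y -0.138 -0.131 z [0.006 0.01  0.014]
180 0.12 11 y 0.12 0.132 z [0.007 0.012 0.013]
190 -0.15 17 y -0.137 -0.122 z [0.005 0.009 0.013]
190 0.12 9 y 0.12 0.132 z [0.007 0.011 0.012]
-0.005 1 0.0388
0.0 41 0.0435
0.005 314 0.032
0.01 275 0.0253
0.03 53 0.0137
0.035 110 0.0159
0.04 197 0.0103
0.045 46 0.0085
0.1 9 0.0036
0.105 31 0.0034
0.11 22 0.0031
0.115 76 0.0127
0.12 124 0.0159
0.125 197 0.0097
0.13 17 0.0106
0.18 50 0.0106
0.185 141 0.0111
0.19 59 0.0094
```

```bash
sed -i 's/YAW=np.radians(-.7)/YAW=0./; s/\[.554,.1025,.0722\]/[.554,.1045,.0722]/' h.py; cat >> h.py <<'E'
def plan(tube,head,ny,hov=.13,px=.082,mid=None,s=None):
    R=Rdes(head); P=Rdes(180,18.4); t=np.array(tube)
    up=vs([*t,hov],R); print('hover');mv([*t,hov],R,s=s)
    print('down');mv([*t,.025],R,s=up); dn=vs([*t,.025],R)
    top=d2w([px,ny,.12]); low=d2w([px,ny,.0245])
    # lift straight .2 then go over
    l=vs([*t,.20],R); print('lift');mv([*t,.20],R,s=dn)
    print('over');mv(top,P,.158,s=l)
    print('lower');mv(low,P,.158,s=vs(top,P,.158))
E
python3 - <<'E'
from h import *
st(); plan((.4545,-.2085),174,-.052)
E
```

```text
t 10.9 gp [ 0.4298 -0.2702  0.3293] z [ 0.  0. -1.] x [-1. -0. -0.] F [ 0.6 -0.1 -0.6] gap 57.4 q [ 0.67  0.45 -0.31  1.81  0.17  0.9   1.86]
hover
shift [-0.1235, 0.3085, 0.9964] turn [0.0, 0.0, 0.0334] | dist mm 210 deg 6.0
down
shift [0.0, 0.0, 0.525] turn [0.0, 0.0, 0.0] | dist mm 105 deg 0.0
lift
shift [0.0, 0.0, -0.875] turn [0.0, 0.0, 0.0] | dist mm 175 deg 0.0
over
shift [-0.6841, 1.907, 0.1617] turn [0.0054, 0.1021, -0.033] | dist mm 406 deg 19.3
lower
shift [-0.0, -0.0, 0.4775] turn [0.0, 0.0, 0.0] | dist mm 95 deg 0.0
```

>>> step_arm([
  [[-0.124, 0.309, 0.99], [0, 0, 0.033]],
  [[-0.124, 0.309, 0.99], [0, 0, 0.033]],
  [[-0.124, 0.309, 0.99], [0, 0, 0.033]],
  [[-0.124, 0.309, 0.99], [0, 0, 0.033]],
  [[-0.124, 0.309, 0.99], [0, 0, 0.033]],
], hand=-0.3)

```text
time: 11.4
eef_pos: [0.454, -0.206, 0.2744]
tool_rot: [-0.004, 0.05, 0.999, 0.002]
ft_force: [-0.3, 0.5, 0.5]
finger_gap: 0.649
```

```bash
python3 - <<'E'
from h import *
st(); mv([.4545,-.2085,.025],Rdes(174))
s,im,d=snap('wrist','w4.png'); c=cam('wrist',s)
E
```

```text
t 11.4 gp [ 0.4529 -0.2054  0.1274] z [-0.007  0.004 -1.   ] x [-0.995  0.1    0.008] F [-0.3  0.5  0.5] gap 57.1 q [ 0.43  0.75 -0.16  2.05  0.29  0.37  1.51]
shift [-0.0077, -0.0141, 0.5117] turn [0.0011, -0.0024, 0.0016] | dist mm 102 deg 0.6
```

View pics/w4.png

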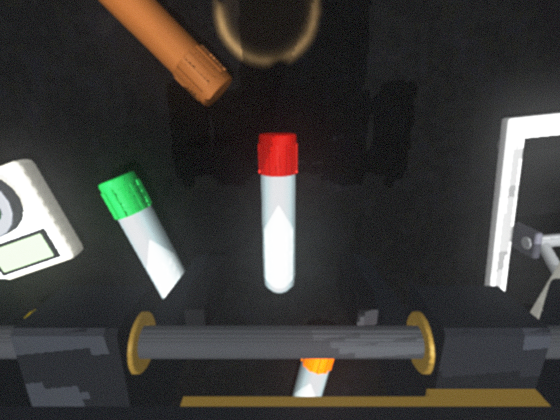

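The red tube is centred at column 278. I'll descend, grip and lift.

>>> step_arm([
  [[-0.004, -0.01, 0.25], [0, 0, 0]],
  [[-0.006, -0.012, 0.4], [0, 0, 0]],
  [[-0.008, -0.014, 0.512], [0.001, -0.002, 0.002]],
  [[-0.008, -0.014, 0.512], [0.001, -0.002, 0.002]],
  [[-0.008, -0.014, 0.512], [0.001, -0.002, 0.002]],
])

```text
time: 11.95
eef_pos: [0.4565, -0.2125, 0.1776]
tool_rot: [0.004, 0.055, 0.998, -0.002]
ft_force: [-0.8, 0.6, 1.0]
finger_gap: 0.65
```

>>> step_arm([
  [[0, 0, 0], [0, 0, 0]],
  [[0, 0, 0], [0, 0, 0]],
  [[0, 0, 0], [0, 0, 0]],
  [[0, 0, 0], [0, 0, 0]],
  [[0, 0, 0], [0, 0, 0]],
], hand=1, grip_force=20)

```text
time: 12.45
eef_pos: [0.4561, -0.2115, 0.1765]
tool_rot: [0.004, 0.055, 0.998, -0.002]
ft_force: [0.1, -0.4, 6.6]
finger_gap: 0.312
```

>>> step_arm([
  [[0, 0, -0.1], [0, 0, 0]],
  [[0, 0, -0.3], [0, 0, 0]],
  [[0, 0, -0.5], [0, 0, 0]],
  [[0, 0, -0.7], [0, 0, 0]],
  [[0, 0, -0.875], [0, 0, 0]],
])

```text
time: 12.95
eef_pos: [0.4545, -0.2107, 0.3527]
tool_rot: [0.003, 0.055, 0.998, -0.002]
ft_force: [0.1, -0.1, -1.2]
finger_gap: 0.308
```

```bash
python3 - <<'E'
from h import *
st(); P=Rdes(180,18.4);mv(d2w([.082,-.052,.12]),P,.158)
s,im,d=snap('wrist','w5.png')
E
```

```text
t 12.95 gp [ 0.4554 -0.2113  0.2057] z [ 0.006 -0.004 -1.   ] x [-0.994  0.109 -0.006] F [ 0.1 -0.1 -1.2] gap 27.1 q [ 0.48  0.61 -0.23  1.99  0.25  0.56  1.55]
shift [-0.6722, 1.9218, 0.1886] turn [0.0045, 0.1041, -0.0348] | dist mm 409 deg 19.8
```

View pics/w5.png

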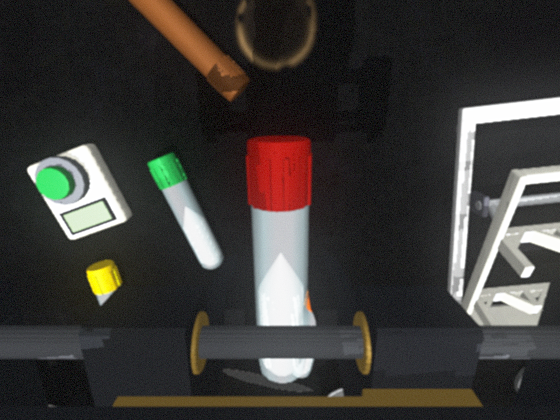

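The tube was gripped too near the fingertips: the gap reads 27.1 mm and the grasp point ended at z 0.0295. I'll set it back down and regrip about 8 mm lower.

>>> step_arm([
  [[0, 0, 0.2], [0, 0, 0]],
  [[0, 0, 0.42], [0, 0, 0]],
  [[0, 0, 0.65], [0, 0, 0]],
  [[0, 0, 0.8], [0, 0, 0]],
  [[0, 0, 0.872], [0, 0, 0]],
])

```text
time: 13.5
eef_pos: [0.455, -0.2108, 0.1738]
tool_rot: [0.001, 0.054, 0.999, -0.001]
ft_force: [-1.8, 4.0, 29.5]
finger_gap: 0.316
```

>>> step_arm([
  [[0, 0, 0], [0, 0, 0]],
  [[0, 0, 0], [0, 0, 0]],
  [[0, 0, 0], [0, 0, 0]],
  [[0, 0, 0], [0, 0, 0]],
  [[0, 0, 0], [0, 0, 0]],
], hand=0.1)

```text
time: 14.0
eef_pos: [0.456, -0.2116, 0.1771]
tool_rot: [0.004, 0.055, 0.998, -0.002]
ft_force: [0.7, 0.7, -0.5]
finger_gap: 0.451
```

```bash
python3 - <<'E'
from h import *
s=st(); mv([.4555,-.2115,.0205],Rdes(173.8))
s,im,d=snap('wrist','w6.png')
E
```

```text
t 14.0 gp [ 0.4571 -0.2122  0.0301] z [ 0.007 -0.004 -1.   ] x [-0.994  0.11  -0.007] F [ 0.7  0.7 -0.5] gap 39.7 q [ 0.38  0.94 -0.06  2.07  0.36  0.13  1.45]
shift [0.0031, 0.0003, 0.048] turn [-0.001, 0.0024, -0.0006] | dist mm 10 deg 0.5
```

View pics/w6.png

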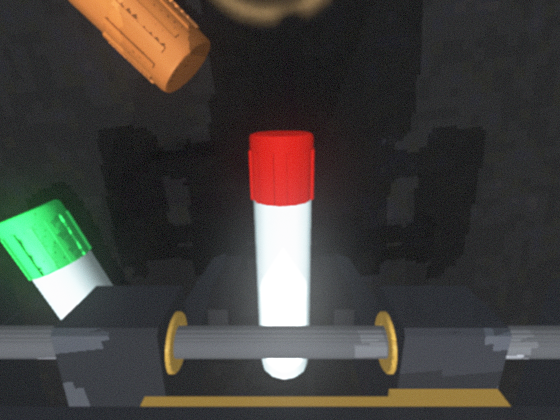

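>>> step_arm([
  [[0.003, 0, 0.02], [0, 0.001, 0]],
  [[0.003, 0, 0.035], [0, 0.002, 0]],
  [[0.003, 0, 0.048], [-0.001, 0.002, 0]],
  [[0.003, 0, 0.048], [-0.001, 0.002, 0]],
  [[0.003, 0, 0.048], [-0.001, 0.002, 0]],
])

```text
time: 14.55
eef_pos: [0.4553, -0.2114, 0.1667]
tool_rot: [-0.0, 0.055, 0.998, 0.0]
ft_force: [-0.3, 0.4, -1.6]
finger_gap: 0.448
```

>>> step_arm([
  [[0, 0, 0], [0, 0, 0]],
  [[0, 0, 0], [0, 0, 0]],
  [[0, 0, 0], [0, 0, 0]],
  [[0, 0, 0], [0, 0, 0]],
  [[0, 0, 0], [0, 0, 0]],
], hand=1, grip_force=20)

```text
time: 15.05
eef_pos: [0.4553, -0.2114, 0.1669]
tool_rot: [-0.0, 0.055, 0.998, 0.0]
ft_force: [-0.9, 1.4, -0.3]
finger_gap: 0.309
```

>>> step_arm([
  [[0, 0, -0.1], [0, 0, 0]],
  [[0, 0, -0.3], [0, 0, 0]],
  [[0, 0, -0.5], [0, 0, 0]],
  [[0, 0, -0.7], [0, 0, 0]],
  [[0, 0, -0.9], [0, 0, 0]],
])

```text
time: 15.55
eef_pos: [0.4549, -0.2113, 0.3485]
tool_rot: [-0.0, 0.055, 0.998, 0.0]
ft_force: [0.6, 0.4, -0.9]
finger_gap: 0.31
```

```bash
python3 - <<'E'
from h import *
st(); P=Rdes(180,18.4);mv(d2w([.082,-.052,.12]),P,.153)
E
```

```text
t 15.55 gp [ 0.4548 -0.2113  0.2015] z [-0.  0. -1.] x [-0.994  0.11   0.   ] F [ 0.6  0.4 -0.9] gap 27.3 q [ 0.5   0.62 -0.24  1.99  0.27  0.56  1.53]
shift [-0.6632, 1.9234, 0.1928] turn [0.0056, 0.102, -0.0347] | dist mm 409 deg 19.4
```

>>> step_arm([
  [[-0.2, 0.6, 0.0], [0, 0, 0]],
  [[-0.33, 0.96, 0.0], [0, 0, 0]],
  [[-0.33, 0.96, 0.0], [0, 0, 0]],
  [[-0.33, 0.96, 0.0], [0, 0, 0]],
  [[-0.33, 0.96, 0.0], [0, 0, 0]],
])

```text
time: 16.05
eef_pos: [0.5443, -0.0194, 0.3473]
tool_rot: [0.002, 0.049, 0.999, 0.003]
ft_force: [1.2, -0.3, -0.4]
finger_gap: 0.307
```

>>> step_arm([
  [[-0.333, 0.963, 0.193], [0.0056, 0.102, -0.035]],
  [[-0.333, 0.963, 0.193], [0.0056, 0.102, -0.035]],
  [[-0.333, 0.963, 0.193], [0.0056, 0.102, -0.035]],
  [[-0.333, 0.963, 0.193], [0.0056, 0.102, -0.035]],
  [[-0.333, 0.963, 0.193], [0.0056, 0.102, -0.035]],
])

```text
time: 16.55
eef_pos: [0.6293, 0.1634, 0.3066]
tool_rot: [-0.16, -0.004, 0.987, 0.003]
ft_force: [-0.7, 0.5, -0.8]
finger_gap: 0.313
```

```bash
python3 - <<'E'
from h import *
s=st(); P=Rdes(180,18.4)
print(w2d(s['eef_pos']+Rq(s['tool_rot']).apply([0,0,.153])))
mv(d2w([.082,-.052,.0245]),P,.153)
s,im,d=snap('wrist','w7.png'); snap('side','s7.png')
im=cv2.imread('pics/s7.png')[150:330,180:400]; cv2.imwrite('pics/s7c.png',cv2.resize(im,None,fx=3,fy=3))
E
```

```text
t 16.55 gp [0.5829 0.1639 0.1672] z [-0.316  0.004 -0.949] x [-0.949 -0.01   0.316] F [-0.7  0.5 -0.8] gap 27.6 q [-0.17  0.92 -0.28  1.4   0.11  1.15  1.15]
[ 0.08060276 -0.05946853  0.11701691]
shift [0.0075, -0.0361, 0.4624] turn [0.0013, -0.0001, 0.0031] | dist mm 93 deg 0.6
```

View pics/w7.png

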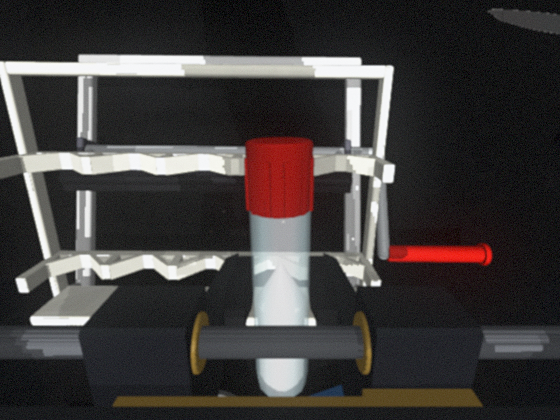

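View pics/s7c.png

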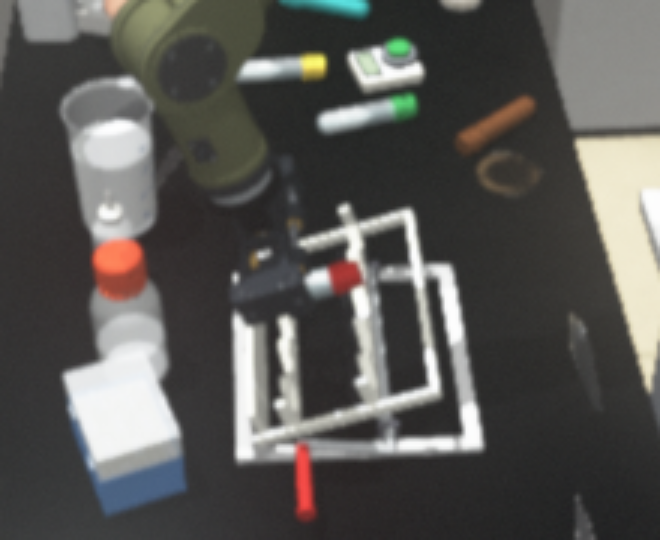

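The tube hangs over the left-of-centre notch with its cap uphill. I'll lower part of the way and re-check.

>>> step_arm([
  [[0.005, -0.02, 0.15], [0, 0, 0]],
  [[0.005, -0.02, 0.25], [0, 0, 0]],
  [[0.005, -0.02, 0.33], [0, 0, 0]],
  [[0.005, -0.02, 0.33], [0, 0, 0]],
  [[0.005, -0.02, 0.33], [0, 0, 0]],
])

```text
time: 17.15
eef_pos: [0.6077, 0.1504, 0.2467]
tool_rot: [-0.16, 0.001, 0.987, -0.0]
ft_force: [0.0, 0.3, 0.3]
finger_gap: 0.312
```

```bash
python3 - <<'E'
from h import *
s=st(); P=Rdes(180,18.4)
print(w2d(s['eef_pos']+Rq(s['tool_rot']).apply([0,0,.153])))
mv(d2w([.082,-.052,.0245]),P,.153)
s,im,d=snap('wrist','w8.png')
E
```

```text
t 17.15 gp [0.5614 0.1503 0.1072] z [-0.315 -0.001 -0.949] x [-0.949  0.001  0.315] F [0.  0.3 0.3] gap 27.5 q [-0.16  0.97 -0.26  1.51  0.13  0.99  1.14]
[ 0.08199125 -0.04578887  0.05331127]
shift [-0.0003, 0.0306, 0.144] turn [-0.0002, 0.0002, -0.0004] | dist mm 29 deg 0.1
```

View pics/w8.png

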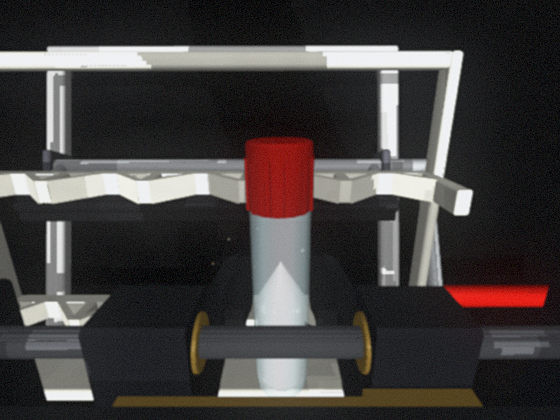

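```bash
python3 - <<'E'
from h import *
s=bot.read_state(); c=cam('wrist',s)
for p in([.122,-.128,.0465],[.128,-.128,.0465],[.122,-.104,.014],[.128,-.078,.0265],[.128,-.052,.014],[.128,-.026,.0265],[.128,0,.014],[.195,-.135,.006]): print(p,proj(c,d2w(p)).round(1))
im=cv2.imread('pics/w8.png'); cv2.imwrite('pics/w8c.png',cv2.resize(im[140:240,0:500],None,fx=1.6,fy=3))
E
```

```text
[0.122, -0.128, 0.0465] [458.8 199.8]
[0.128, -0.128, 0.0465] [461.1 187.1]
[0.122, -0.104, 0.014] [384.4 183.6]
[0.128, -0.078, 0.0265] [342.4 177.7]
[0.128, -0.052, 0.014] [290.8 172.9]
[0.128, -0.026, 0.0265] [240.7 177.7]
[0.128, 0, 0.014] [196.1 172.9]
[0.195, -0.135, 0.006] [455.1  39.4]
```

View pics/w8c.png

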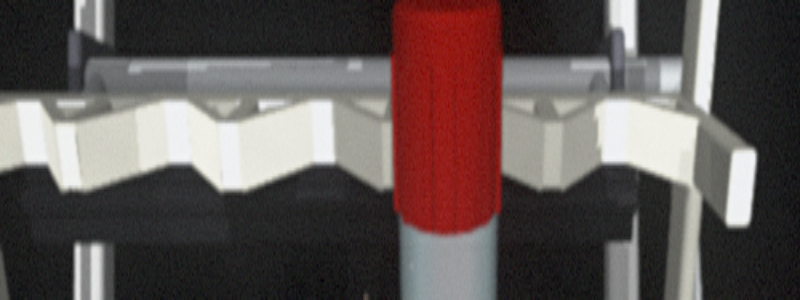

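My deck model matches the picture: post predicted at (460,190), tooth at 342. I'll lower, release with a narrow opening, and lift.

>>> step_arm([
  [[0, 0.03, 0.03], [0, 0, 0]],
  [[0, 0.03, 0.07], [0, 0, 0]],
  [[0, 0.03, 0.11], [0, 0, 0]],
  [[0, 0.03, 0.14], [0, 0, 0]],
  [[0, 0.03, 0.14], [0, 0, 0]],
])

```text
time: 17.7
eef_pos: [0.5986, 0.1578, 0.2191]
tool_rot: [-0.16, -0.0, 0.987, -0.001]
ft_force: [-0.3, -0.1, 0.7]
finger_gap: 0.31
```

>>> step_arm([
  [[0, 0, 0], [0, 0, 0]],
  [[0, 0, 0], [0, 0, 0]],
  [[0, 0, 0], [0, 0, 0]],
  [[0, 0, 0], [0, 0, 0]],
  [[0, 0, 0], [0, 0, 0]],
], hand=0.2)

```text
time: 18.2
eef_pos: [0.5987, 0.1584, 0.2194]
tool_rot: [-0.16, -0.001, 0.987, 0.0]
ft_force: [-0.2, -0.2, 0.1]
finger_gap: 0.402
```

```bash
python3 - <<'E'
from h import *
s=st()
print(w2d(s['eef_pos']+Rq(s['tool_rot']).apply([0,0,.153])))
s,im,d=snap('wrist','w9.png')
E
```

```text
t 18.2 gp [0.5524 0.1584 0.0799] z [-0.315  0.    -0.949] x [-0.949 -0.001  0.315] F [-0.2 -0.2  0.1] gap 35.4 q [-0.17  1.   -0.26  1.54  0.14  0.93  1.12]
[ 0.08196949 -0.05392186  0.02460441]
```

View pics/w9.png

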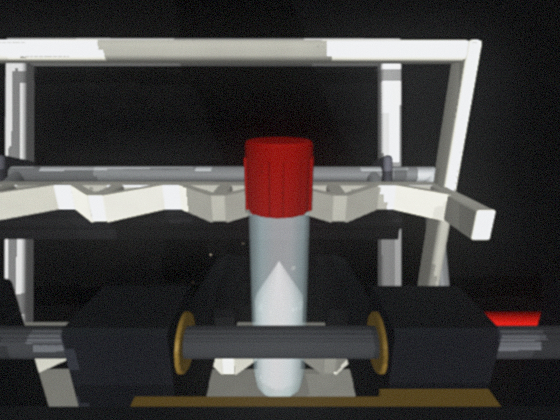

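>>> step_arm([
  [[0, 0, -0.1], [0, 0, 0]],
  [[0, 0, -0.25], [0, 0, 0]],
  [[0, 0, -0.45], [0, 0, 0]],
  [[0, 0, -0.65], [0, 0, 0]],
  [[0, 0, -0.65], [0, 0, 0]],
])

```text
time: 18.75
eef_pos: [0.6424, 0.1588, 0.3484]
tool_rot: [-0.154, -0.0, 0.988, 0.002]
ft_force: [0.8, 0.1, 0.2]
finger_gap: 0.398
```

```bash
python3 - <<'E'
from h import *
s=st()
mv([.4735,-.311,.20],Rdes(196)); 
mv([.4735,-.311,.20],Rdes(180)); 
s,im,d=snap('wrist','w10.png');cv2.imwrite('pics/w10c.png',im[100:420,60:500,::-1])
E
```

```text
t 18.75 gp [0.5977 0.1593 0.2084] z [-0.304  0.004 -0.953] x [-0.953 -0.001  0.304] F [0.8 0.1 0.2] gap 35.0 q [-0.16  0.88 -0.27  1.33  0.1   1.24  1.16]
shift [0.804, -2.3494, 0.255] turn [0.0149, -0.0977, -0.0882] | dist mm 499 deg 23.8
shift [0.804, -2.3494, 0.255] turn [0.0012, -0.0985, 0.0] | dist mm 499 deg 17.7
```

View pics/w10c.png

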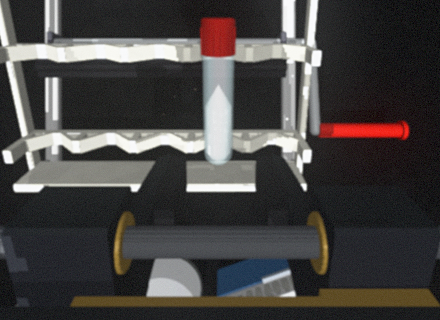

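The red tube lies in both saddles with its cap uphill. On to the green tube.

>>> step_arm([
  [[0.268, -0.783, 0.085], [0, 0, 0]],
  [[0.268, -0.783, 0.085], [0, 0, 0]],
  [[0.268, -0.783, 0.085], [0, 0, 0]],
  [[0.268, -0.783, 0.085], [0, 0, 0]],
  [[0.268, -0.783, 0.085], [0, 0, 0]],
], hand=-0.2)

```text
time: 19.3
eef_pos: [0.5823, -0.0017, 0.3425]
tool_rot: [-0.161, 0.002, 0.987, -0.001]
ft_force: [0.7, -0.1, 0.5]
finger_gap: 0.602
```

>>> step_arm([
  [[0.268, -0.783, 0.085], [0, 0, 0]],
  [[0.268, -0.783, 0.085], [0, 0, 0]],
  [[0.268, -0.783, 0.085], [0, 0, 0]],
  [[0.268, -0.783, 0.085], [0, 0, 0]],
  [[0.268, -0.783, 0.085], [0, 0, 0]],
])

```text
time: 19.8
eef_pos: [0.5273, -0.1559, 0.3437]
tool_rot: [-0.16, 0.001, 0.987, 0.0]
ft_force: [1.1, 0.6, 0.4]
finger_gap: 0.605
```

>>> step_arm([
  [[0.268, -0.783, 0.085], [0.0149, -0.0977, -0.088]],
  [[0.268, -0.783, 0.085], [0.0149, -0.0977, -0.088]],
  [[0.268, -0.783, 0.085], [0.0149, -0.0977, -0.088]],
  [[0.268, -0.783, 0.085], [0.0149, -0.0977, -0.088]],
  [[0.268, -0.783, 0.085], [0.0149, -0.0977, -0.088]],
])

```text
time: 20.3
eef_pos: [0.4718, -0.3122, 0.3447]
tool_rot: [-0.006, -0.138, 0.99, -0.0]
ft_force: [-0.7, 0.0, 0.6]
finger_gap: 0.6
```

```bash
python3 - <<'E'
from h import *
s=st()
s,im,d=snap('wrist','w11.png'); c=cam('wrist',s)
for k in('center','cap'):
    for r in viewer.place_of('wrist','tube2_'+k)[:2]:
        print(k,round(r['confidence'],2),np.round(r['centre'],1),onz(c,r['centre'],.014).round(4))
        if k=='center': print(*tubefit(im,c,r['centre']))
E
```

```text
t 20.3 gp [ 0.4701 -0.3125  0.1977] z [-0.011 -0.002 -1.   ] x [-0.962 -0.273  0.011] F [-0.7  0.   0.6] gap 52.8 q [ 0.71  0.71 -0.35  1.8   0.36  0.71  2.  ]
center 0.88 [282.3 198.5] [ 0.4745 -0.3091  0.014 ]
[ 0.4740088  -0.30971712] [0.13351764 0.03120592] 195.77864
cap 0.76 [283.6 145. ] [ 0.4229 -0.3226  0.014 ]
```

View pics/w11.png

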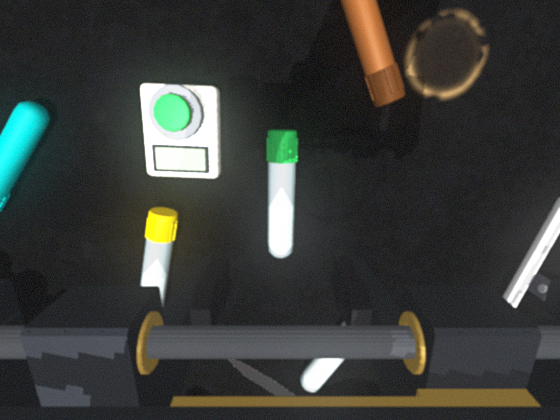

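```bash
python3 - <<'E'
from h import *
s=st(); mv([.474,-.3097,.0205],Rdes(195.8))
E
```

```text
t 20.45 gp [ 0.4726 -0.3079  0.198 ] z [-0.01 -0.   -1.  ] x [-0.959 -0.282  0.009] F [ 0.7  0.3 -0.5] gap 52.6 q [ 0.7   0.71 -0.36  1.8   0.36  0.71  2.  ]
shift [-0.0054, -0.011, 0.8872] turn [0.0007, -0.003, 0.0032] | dist mm 177 deg 0.8
```

>>> step_arm([
  [[-0.005, -0.01, 0.25], [0, -0.002, 0.003]],
  [[-0.005, -0.01, 0.5], [0, -0.003, 0.003]],
  [[-0.005, -0.01, 0.72], [0, -0.003, 0.003]],
  [[-0.005, -0.01, 0.85], [0, -0.003, 0.003]],
  [[-0.005, -0.01, 0.875], [0, -0.003, 0.003]],
])

```text
time: 20.95
eef_pos: [0.4721, -0.3098, 0.167]
tool_rot: [-0.003, -0.138, 0.99, 0.002]
ft_force: [-0.8, 0.9, -0.3]
finger_gap: 0.598
```

```bash
python3 - <<'E'
from h import *
s=st(); mv([.474,-.3097,.0205],Rdes(195.8))
E
```

```text
t 20.95 gp [ 0.4712 -0.3093  0.02  ] z [-0.006  0.004 -1.   ] x [-0.962 -0.273  0.005] F [-0.8  0.9 -0.3] gap 52.7 q [ 0.61  0.99 -0.19  1.87  0.5   0.34  1.87]
shift [-0.0091, -0.002, -0.0028] turn [0.0016, -0.0016, 0.0001] | dist mm 2 deg 0.4
```

>>> step_arm([
  [[-0.008, 0, 0], [0, 0, 0]],
  [[-0.008, 0, 0], [0, 0, 0]],
  [[-0.008, 0, 0], [0, 0, 0]],
  [[-0.008, 0, 0], [0, 0, 0]],
  [[-0.008, 0, 0], [0, 0, 0]],
], hand=1, grip_force=20)

```text
time: 21.45
eef_pos: [0.4733, -0.3136, 0.1715]
tool_rot: [0.0, -0.135, 0.991, -0.001]
ft_force: [0.6, 0.9, 6.8]
finger_gap: 0.312
```

>>> step_arm([
  [[0, 0, -0.1], [0, 0, 0]],
  [[0, 0, -0.3], [0, 0, 0]],
  [[0, 0, -0.5], [0, 0, 0]],
  [[0, 0, -0.7], [0, 0, 0]],
  [[0, 0, -0.9], [0, 0, 0]],
])

```text
time: 21.95
eef_pos: [0.4724, -0.3134, 0.3521]
tool_rot: [-0.001, -0.135, 0.991, -0.0]
ft_force: [0.8, -1.0, -1.0]
finger_gap: 0.31
```

```bash
python3 - <<'E'
from h import *
s=st(); mv(d2w([.082,.052,.11]),Rdes(180,18.4),.153)
E
```

```text
t 21.95 gp [ 0.4721 -0.3136  0.2051] z [-0.002 -0.001 -1.   ] x [-0.964 -0.267  0.002] F [ 0.8 -1.  -1. ] gap 27.2 q [ 0.72  0.7  -0.37  1.79  0.37  0.72  1.99]
shift [-1.228, 1.5584, 0.2546] turn [-0.0141, 0.1009, 0.0853] | dist mm 400 deg 23.9
```

>>> step_arm([
  [[-0.3, 0.4, 0], [0, 0, 0]],
  [[-0.614, 0.78, 0], [0, 0, 0]],
  [[-0.614, 0.78, 0], [0, 0, 0]],
  [[-0.614, 0.78, 0], [0, 0, 0]],
  [[-0.614, 0.78, 0], [0, 0, 0]],
])

```text
time: 22.45
eef_pos: [0.5522, -0.1213, 0.3509]
tool_rot: [0.002, -0.141, 0.99, 0.003]
ft_force: [-0.1, 0.2, -0.3]
finger_gap: 0.307
```

>>> step_arm([
  [[-0.614, 0.778, 0.25], [-0.0141, 0.101, 0.085]],
  [[-0.614, 0.778, 0.25], [-0.0141, 0.101, 0.085]],
  [[-0.614, 0.778, 0.25], [-0.0141, 0.101, 0.085]],
  [[-0.614, 0.778, 0.25], [-0.0141, 0.101, 0.085]],
  [[-0.614, 0.778, 0.25], [-0.0141, 0.101, 0.085]],
])

```text
time: 22.95
eef_pos: [0.6267, 0.0608, 0.298]
tool_rot: [-0.16, -0.006, 0.987, 0.003]
ft_force: [-0.5, 1.1, 0.1]
finger_gap: 0.31
```

```bash
cat >> h.py <<'E'
def overdeck(ny,z,off=.155,px=.082):
    s=st(); print('deck',w2d(s['eef_pos']+Rq(s['tool_rot']).apply([0,0,off])).round(4)); mv(d2w([px,ny,z]),Rdes(180,18.4),off)
E
python3 - <<'E'
from h import *
snap('wrist','w12.png'); overdeck(.052,.05)
E
```

```text
t 23.0 gp [0.5798 0.0579 0.159 ] z [-0.317  0.002 -0.949] x [-0.949 -0.009  0.317] F [-0.1  0.5 -0.3] gap 27.1 q [-0.02  0.9  -0.26  1.48  0.15  1.1   1.27]
deck [0.081  0.0465 0.1063]
shift [0.0059, -0.0263, 0.2813] turn [0.0006, -0.0003, 0.0029] | dist mm 57 deg 0.5
```

View pics/w12.png

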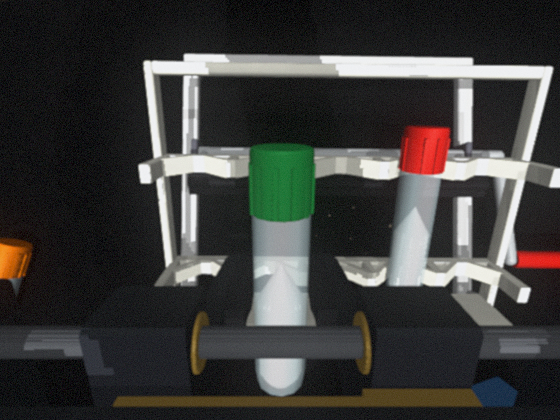

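>>> step_arm([
  [[0.005, -0.015, 0.1], [0, 0, 0]],
  [[0.005, -0.015, 0.2], [0, 0, 0.002]],
  [[0.005, -0.015, 0.28], [0, 0, 0.002]],
  [[0.005, -0.015, 0.28], [0, 0, 0.002]],
  [[0.005, -0.015, 0.28], [0, 0, 0.002]],
])

```text
time: 23.5
eef_pos: [0.6076, 0.0482, 0.2473]
tool_rot: [-0.16, 0.003, 0.987, -0.001]
ft_force: [-0.9, -0.3, -1.0]
finger_gap: 0.31
```

```bash
python3 - <<'E'
from h import *
overdeck(.052,.0245)
E
```

```text
t 23.5 gp [0.5612 0.0481 0.1078] z [-0.316 -0.    -0.949] x [-0.949  0.007  0.316] F [-0.9 -0.3 -1. ] gap 27.3 q [-0.02  0.95 -0.24  1.56  0.17  0.97  1.26]
deck [0.0824 0.0564 0.0518]
shift [-0.0019, 0.0218, 0.1367] turn [-0.0001, 0.0, -0.0021] | dist mm 28 deg 0.4
```

>>> step_arm([
  [[0, 0.02, 0.03], [0, 0, -0.002]],
  [[0, 0.02, 0.07], [0, 0, -0.002]],
  [[0, 0.02, 0.1], [0, 0, -0.002]],
  [[0, 0.02, 0.125], [0, 0, -0.002]],
  [[0, 0.02, 0.125], [0, 0, -0.002]],
])

```text
time: 24.0
eef_pos: [0.5997, 0.0536, 0.2233]
tool_rot: [-0.16, -0.001, 0.987, -0.0]
ft_force: [-0.2, -0.5, 4.8]
finger_gap: 0.307
```

```bash
python3 - <<'E'
from h import *
snap('wrist','w13.png');overdeck(.052,.0245)
E
```

```text
t 24.05 gp [0.5532 0.0535 0.0838] z [-0.316 -0.    -0.949] x [-0.949 -0.001  0.316] F [ 0.4 -1.3  4.7] gap 27.3 q [-0.02  0.98 -0.24  1.59  0.18  0.91  1.25]
deck [0.0824 0.051  0.0266]
shift [-0.0019, -0.0053, 0.0104] turn [-0.0001, -0.0001, 0.0005] | dist mm 2 deg 0.1
```

View pics/w13.png

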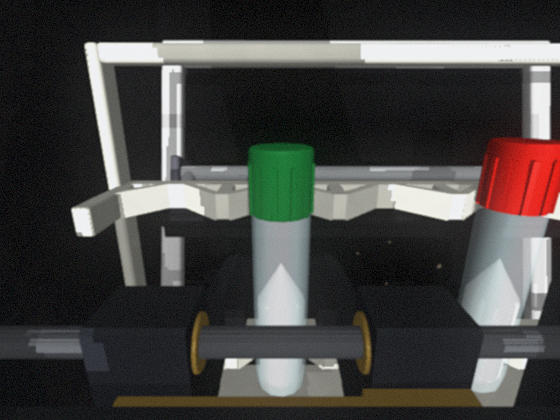

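The green tube is in its notch with light contact. I'll release and lift.

>>> step_arm([
  [[0, 0, 0], [0, 0, 0]],
  [[0, 0, 0], [0, 0, 0]],
  [[0, 0, 0], [0, 0, 0]],
  [[0, 0, 0], [0, 0, 0]],
  [[0, 0, 0], [0, 0, 0]],
], hand=0.2)

```text
time: 24.55
eef_pos: [0.5996, 0.0537, 0.2226]
tool_rot: [-0.16, -0.001, 0.987, 0.0]
ft_force: [-0.6, 0.2, -0.4]
finger_gap: 0.4
```

>>> step_arm([
  [[0, 0, -0.1], [0, 0, 0]],
  [[0, 0, -0.25], [0, 0, 0]],
  [[0, 0, -0.45], [0, 0, 0]],
  [[0, 0, -0.65], [0, 0, 0]],
  [[0, 0, -0.65], [0, 0, 0]],
])

```text
time: 25.05
eef_pos: [0.6434, 0.054, 0.3514]
tool_rot: [-0.154, -0.0, 0.988, 0.001]
ft_force: [0.2, -0.5, 0.5]
finger_gap: 0.401
```

```bash
python3 - <<'E'
from h import *
snap('wrist','w14.png');s=st(); ct=cam('top'); st2,im,d=snap('top','t14.png')
for i in(1,3):
  for k in('center','cap'):
    for r in viewer.place_of('top','tube%d_%s'%(i,k))[:3]: print(i,k,round(r['confidence'],2),np.round(r['centre'],1),onz(ct,r['centre'],.014).round(4))
mv([.575,-.415,.20],Rdes(180))
cv2.imwrite('pics/t14c.png',cv2.resize(im[120:300,160:460,::-1],None,fx=2.6,fy=2.6))
E
```

```text
t 25.1 gp [0.5963 0.054  0.2089] z [-0.31   0.001 -0.951] x [-0.951 -0.001  0.31 ] F [ 0.3 -0.  -0.8] gap 35.1 q [-0.02  0.86 -0.26  1.39  0.14  1.22  1.29]
1 center 0.69 [382.9 192.2] [ 0.5853 -0.4171  0.014 ]
1 cap 0.65 [383.4 204.3] [ 0.5455 -0.4165  0.014 ]
3 center 0.69 [348.2 126.4] [ 0.8108 -0.3141  0.014 ]
3 center 0.58 [314.2 177.8] [ 0.6386 -0.1956  0.014 ]
3 center 0.55 [429.  213.8] [ 0.5113 -0.5606  0.014 ]
3 cap 0.9 [333.4 122.7] [ 0.8251 -0.2653  0.014 ]
3 cap 0.71 [437.3 197.3] [ 0.5643 -0.591   0.014 ]
3 cap 0.67 [309.5 195.1] [ 0.5814 -0.1786  0.014 ]
shift [0.3153, -2.3423, 0.0934] turn [-0.0001, -0.1034, 0.0005] | dist mm 473 deg 18.6
```

View pics/w14.png

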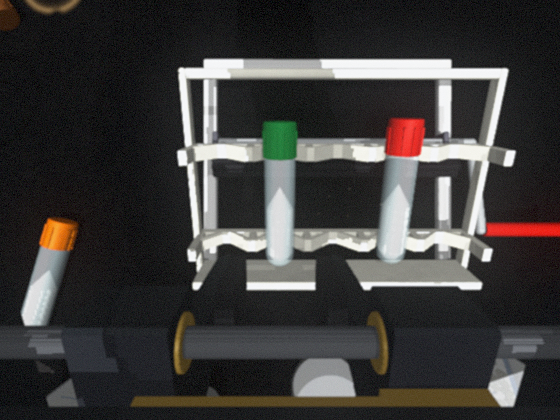

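View pics/t14c.png

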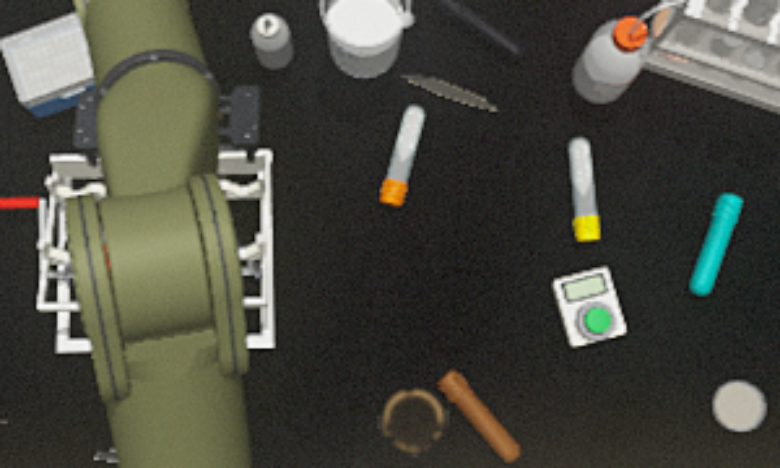

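Both tubes are seated. I'll go for the yellow one.

>>> step_arm([
  [[0.16, -0.78, 0.049], [0, 0, 0]],
  [[0.16, -0.78, 0.049], [0, 0, 0]],
  [[0.16, -0.78, 0.049], [0, 0, 0]],
  [[0.16, -0.78, 0.049], [0, 0, 0]],
  [[0.16, -0.78, 0.049], [0, 0, 0]],
], hand=-0.2)

```text
time: 25.85
eef_pos: [0.6065, -0.1053, 0.3459]
tool_rot: [-0.161, 0.002, 0.987, -0.0]
ft_force: [0.2, 0.4, 0.8]
finger_gap: 0.599
```

>>> step_arm([
  [[0.16, -0.78, 0.049], [0, 0, 0]],
  [[0.16, -0.78, 0.049], [0, 0, 0]],
  [[0.16, -0.78, 0.049], [0, 0, 0]],
  [[0.16, -0.78, 0.049], [0, 0, 0]],
  [[0.16, -0.78, 0.049], [0, 0, 0]],
])

```text
time: 26.35
eef_pos: [0.5741, -0.2589, 0.3469]
tool_rot: [-0.16, 0.0, 0.987, 0.001]
ft_force: [1.2, 0.8, 0.4]
finger_gap: 0.601
```

>>> step_arm([
  [[0.16, -0.78, 0.049], [0, -0.103, 0]],
  [[0.16, -0.78, 0.049], [0, -0.103, 0]],
  [[0.16, -0.78, 0.049], [0, -0.103, 0]],
  [[0.16, -0.78, 0.049], [0, -0.103, 0]],
  [[0.16, -0.78, 0.049], [0, -0.103, 0]],
])

```text
time: 26.85
eef_pos: [0.5416, -0.4139, 0.3479]
tool_rot: [0.001, -0.0, 1.0, 0.001]
ft_force: [1.3, 0.6, -0.6]
finger_gap: 0.601
```

```bash
python3 - <<'E'
from h import *
s,im,d=snap('wrist','w15.png'); c=cam('wrist',s); s=st()
for k in('center','cap'):
    for r in viewer.place_of('wrist','tube1_'+k)[:2]:
        print(k,round(r['confidence'],2),np.round(r['centre'],1),onz(c,r['centre'],.014).round(4))
        if k=='center': print(*tubefit(im,c,r['centre']))
E
```

```text
t 26.9 gp [ 0.5432 -0.4109  0.201 ] z [ 0.003  0.004 -1.   ] x [-1.    -0.004 -0.003] F [-0.   0.9 -0.3] gap 52.8 q [ 0.73  0.84 -0.29  1.43  0.27  0.91  1.94]
center 0.79 [275.2 230. ] [ 0.5851 -0.4189  0.014 ]
[ 0.58644885 -0.41700599] [0.13968328 0.03980897] 183.65402
cap 0.68 [270.8 185. ] [ 0.5363 -0.4231  0.014 ]
```

View pics/w15.png

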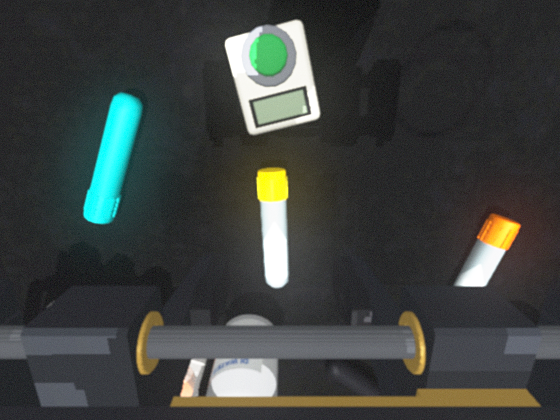

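```bash
python3 - <<'E'
from h import *
s=st(); mv([.586,-.418,.07],Rdes(184.5))
E
```

```text
t 27.0 gp [ 0.5439 -0.4096  0.2012] z [ 0.003  0.004 -1.   ] x [-1.    -0.007 -0.003] F [0.5 1.1 0.3] gap 52.5 q [ 0.73  0.84 -0.29  1.43  0.27  0.91  1.94]
shift [-0.2104, -0.0433, 0.6565] turn [0.0013, 0.001, -0.0227] | dist mm 138 deg 4.1
```

>>> step_arm([
  [[-0.21, -0.043, 0.3], [0.001, 0.001, -0.023]],
  [[-0.21, -0.043, 0.5], [0.001, 0.001, -0.023]],
  [[-0.21, -0.043, 0.65], [0.001, 0.001, -0.023]],
  [[-0.21, -0.043, 0.65], [0.001, 0.001, -0.023]],
  [[-0.21, -0.043, 0.65], [0.001, 0.001, -0.023]],
])

```text
time: 27.5
eef_pos: [0.5845, -0.4208, 0.2187]
tool_rot: [-0.001, -0.038, 0.999, -0.0]
ft_force: [-0.4, 0.4, 1.6]
finger_gap: 0.601
```

```bash
python3 - <<'E'
from h import *
snap('wrist','w16.png'); s=st(); mv([.586,-.418,.0205],Rdes(184.5))
E
```

```text
t 27.55 gp [ 0.5851 -0.4223  0.0736] z [ 0.002 -0.003 -1.   ] x [-0.997 -0.075 -0.002] F [-0.7 -1.1  0.2] gap 52.7 q [ 0.69  1.05 -0.27  1.35  0.33  0.79  1.96]
shift [-0.007, 0.0194, 0.2655] turn [-0.0011, 0.0005, -0.001] | dist mm 53 deg 0.3
```

View pics/w16.png

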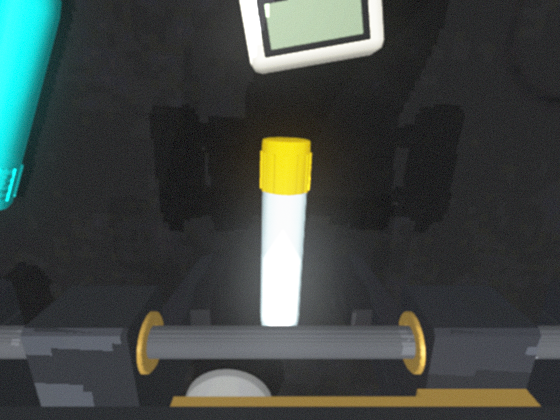

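>>> step_arm([
  [[-0.005, 0.012, 0.1], [0, 0, 0]],
  [[-0.005, 0.012, 0.2], [0, 0, 0]],
  [[-0.005, 0.012, 0.26], [0, 0, 0]],
  [[-0.005, 0.012, 0.26], [0, 0, 0]],
  [[-0.005, 0.012, 0.26], [0, 0, 0]],
])

```text
time: 28.05
eef_pos: [0.5842, -0.4209, 0.1669]
tool_rot: [-0.0, -0.037, 0.999, -0.002]
ft_force: [0.7, 1.0, 0.3]
finger_gap: 0.599
```

>>> step_arm([
  [[0, 0, 0], [0, 0, 0]],
  [[0, 0, 0], [0, 0, 0]],
  [[0, 0, 0], [0, 0, 0]],
  [[0, 0, 0], [0, 0, 0]],
  [[0, 0, 0], [0, 0, 0]],
], hand=1, grip_force=20)

```text
time: 28.55
eef_pos: [0.5842, -0.4203, 0.1666]
tool_rot: [-0.0, -0.037, 0.999, -0.001]
ft_force: [-0.3, 0.9, 1.2]
finger_gap: 0.311
```

>>> step_arm([
  [[0, 0, -0.1], [0, 0, 0]],
  [[0, 0, -0.3], [0, 0, 0]],
  [[0, 0, -0.5], [0, 0, 0]],
  [[0, 0, -0.7], [0, 0, 0]],
  [[0, 0, -0.95], [0, 0, 0]],
])

```text
time: 29.05
eef_pos: [0.5833, -0.4203, 0.3581]
tool_rot: [-0.002, -0.037, 0.999, -0.001]
ft_force: [1.3, -1.1, 0.3]
finger_gap: 0.31
```

```bash
python3 - <<'E'
from h import *
snap('wrist','w17.png'); overdeck(0,.115)
E
```

```text
t 29.1 gp [ 0.5876 -0.4232  0.222 ] z [ 0.012 -0.011 -1.   ] x [-0.997 -0.072 -0.011] F [ 2.  -1.3  4.5] gap 27.4 q [ 0.7   0.87 -0.31  1.27  0.28  1.03  2.  ]
deck [0.0908 0.5278 0.169 ]
shift [-0.3963, 2.6117, 0.2828] turn [-0.0073, 0.1058, 0.0222] | dist mm 531 deg 19.5
```

View pics/w17.png

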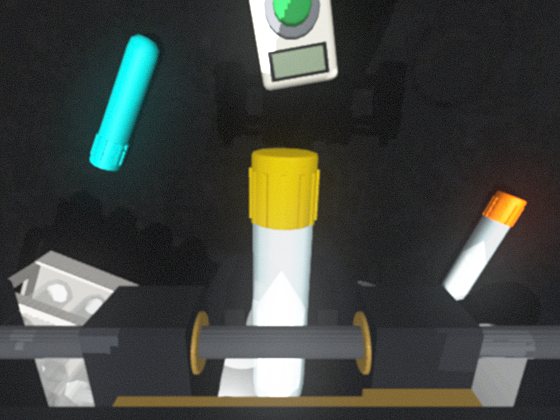

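The yellow tube is held. I'll carry it to the middle notch.

>>> step_arm([
  [[0, 0.3, 0], [0, 0, 0]],
  [[0, 0.6, 0], [0, 0, 0]],
  [[0, 0.87, 0], [0, 0, 0]],
  [[0, 0.87, 0], [0, 0, 0]],
  [[0, 0.87, 0], [0, 0, 0]],
])

```text
time: 29.6
eef_pos: [0.572, -0.2415, 0.3575]
tool_rot: [0.0, -0.041, 0.999, -0.0]
ft_force: [0.0, 0.1, 0.0]
finger_gap: 0.309
```

>>> step_arm([
  [[-0.2, 0.87, 0], [0, 0, 0]],
  [[-0.2, 0.87, 0], [0, 0, 0]],
  [[-0.2, 0.87, 0], [0, 0, 0]],
  [[-0.2, 0.87, 0], [0, 0, 0]],
  [[-0.2, 0.87, 0], [0, 0, 0]],
])

```text
time: 30.1
eef_pos: [0.5997, -0.0651, 0.3565]
tool_rot: [0.001, -0.04, 0.999, 0.0]
ft_force: [-0.1, 0.3, -0.8]
finger_gap: 0.31
```

>>> step_arm([
  [[-0.196, 0.87, 0.28], [-0.007, 0.106, 0.022]],
  [[-0.196, 0.87, 0.28], [-0.007, 0.106, 0.022]],
  [[-0.196, 0.87, 0.28], [-0.007, 0.106, 0.022]],
  [[-0.196, 0.87, 0.28], [-0.007, 0.106, 0.022]],
  [[-0.196, 0.87, 0.28], [-0.007, 0.106, 0.022]],
])

```text
time: 30.6
eef_pos: [0.6248, 0.1112, 0.2976]
tool_rot: [-0.167, -0.005, 0.986, 0.005]
ft_force: [-0.5, 0.8, -0.6]
finger_gap: 0.312
```

```bash
python3 - <<'E'
from h import *
snap('wrist','w18.png'); overdeck(0,.055,off=.153)
E
```

```text
t 30.65 gp [0.5769 0.1083 0.1595] z [-0.328  0.006 -0.945] x [-0.945 -0.007  0.328] F [-0.6 -0.7 -0.6] gap 27.2 q [-0.09  0.91 -0.26  1.45  0.12  1.12  1.22]
deck [ 0.0839 -0.0039  0.1078]
shift [-0.0027, -0.0163, 0.2639] turn [0.002, -0.0043, 0.0023] | dist mm 53 deg 0.9
```

View pics/w18.png

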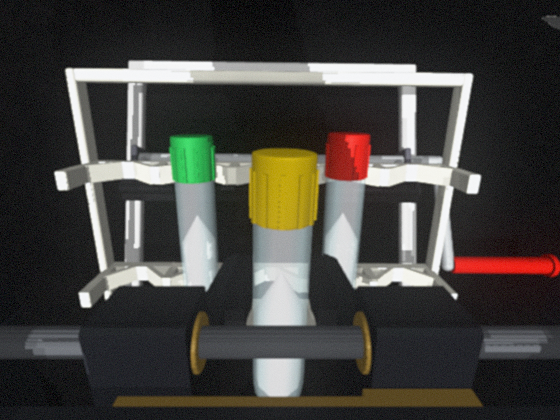

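>>> step_arm([
  [[-0.002, 0, 0.1], [0.002, -0.004, 0.001]],
  [[-0.002, 0, 0.2], [0.002, -0.004, 0.001]],
  [[-0.002, 0, 0.26], [0.002, -0.004, 0.001]],
  [[-0.002, 0, 0.26], [0.002, -0.004, 0.001]],
  [[-0.002, 0, 0.26], [0.002, -0.004, 0.001]],
])

```text
time: 31.15
eef_pos: [0.6088, 0.1052, 0.2503]
tool_rot: [-0.16, 0.0, 0.987, -0.0]
ft_force: [0.2, -0.1, -0.7]
finger_gap: 0.312
```

```bash
python3 - <<'E'
from h import *
snap('wrist','w19.png'); overdeck(0,.0245,off=.153)
E
```

```text
t 31.2 gp [0.5627 0.1057 0.1111] z [-0.314  0.    -0.949] x [-0.949  0.     0.314] F [ 0.8  0.1 -1. ] gap 26.9 q [-0.1   0.95 -0.25  1.54  0.14  0.98  1.2 ]
deck [ 0.082  -0.0012  0.0574]
shift [-0.0009, -0.0055, 0.1646] turn [0.0001, 0.0004, -0.0] | dist mm 33 deg 0.1
```

View pics/w19.png

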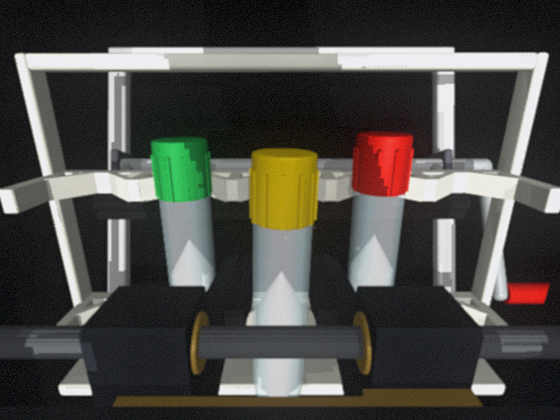

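>>> step_arm([
  [[0.012, -0.004, 0.04], [0, 0, 0]],
  [[0.012, -0.004, 0.08], [0, 0, 0]],
  [[0.012, -0.004, 0.12], [0, 0, 0]],
  [[0.012, -0.004, 0.155], [0, 0, 0]],
  [[0.012, -0.004, 0.155], [0, 0, 0]],
])

```text
time: 31.7
eef_pos: [0.5957, 0.1057, 0.2203]
tool_rot: [-0.161, -0.001, 0.987, -0.0]
ft_force: [0.4, -0.2, -0.3]
finger_gap: 0.311
```

```bash
python3 - <<'E'
from h import *
snap('wrist','w20.png'); overdeck(0,.0245,off=.153)
E
```

```text
t 31.75 gp [0.5492 0.1057 0.0811] z [-0.317 -0.    -0.948] x [-0.948 -0.001  0.317] F [-0.1 -0.1 -0.7] gap 27.3 q [-0.1   0.98 -0.24  1.58  0.15  0.91  1.19]
deck [ 0.0854 -0.0012  0.0247]
shift [-0.0159, -0.0061, 0.0012] turn [-0.0001, -0.0005, 0.0005] | dist mm 3 deg 0.1
```

View pics/w20.png

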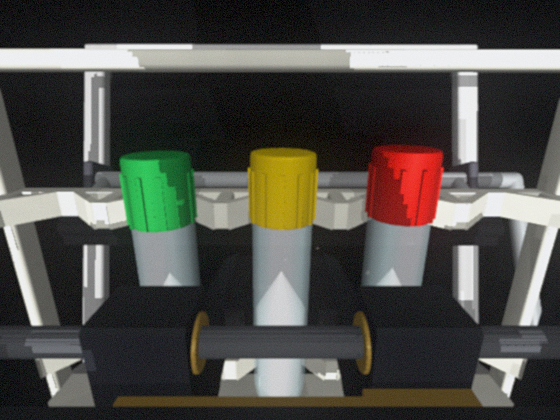

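Aligned level with its neighbours. I'll release and lift.

>>> step_arm([
  [[0, 0, 0.005], [0, 0, 0]],
  [[0, 0, 0.005], [0, 0, 0]],
  [[0, 0, 0.005], [0, 0, 0]],
  [[0, 0, 0.005], [0, 0, 0]],
  [[0, 0, 0.005], [0, 0, 0]],
], hand=0.22)

```text
time: 32.25
eef_pos: [0.5956, 0.1056, 0.2201]
tool_rot: [-0.16, -0.001, 0.987, 0.0]
ft_force: [-0.2, -0.1, -0.8]
finger_gap: 0.386
```

>>> step_arm([
  [[0, 0, -0.08], [0, 0, 0]],
  [[0, 0, -0.2], [0, 0, 0]],
  [[0, 0, -0.4], [0, 0, 0]],
  [[0, 0, -0.65], [0, 0, 0]],
  [[0, 0, -0.65], [0, 0, 0]],
])

```text
time: 32.75
eef_pos: [0.64, 0.1061, 0.3499]
tool_rot: [-0.154, -0.0, 0.988, 0.002]
ft_force: [1.0, -0.2, 0.4]
finger_gap: 0.39
```

```bash
python3 - <<'E'
from h import *
snap('wrist','w21.png');snap('side','x.png'); s=st(); mv([.59,-.188,.2],Rdes(162)) 
E
```

```text
t 32.85 gp [0.5909 0.1058 0.2048] z [-0.314  0.001 -0.949] x [-0.949 -0.001  0.314] F [-0.5  0.  -0.1] gap 34.2 q [-0.09  0.87 -0.26  1.39  0.11  1.21  1.22]
shift [0.2292, -1.4682, 0.0607] turn [-0.0158, -0.1009, 0.0995] | dist mm 297 deg 25.7
```

View pics/w21.png

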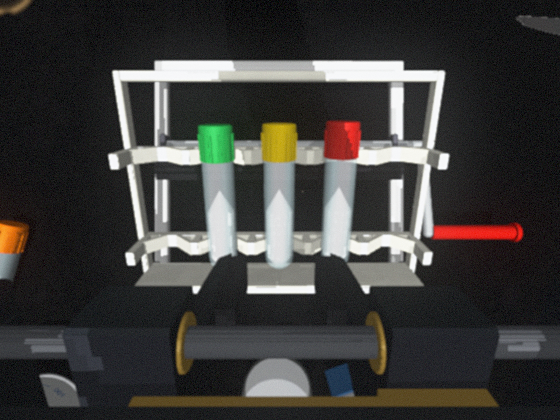

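Three are seated. Now the orange tube (tube3, clear glass with an orange cap).

>>> step_arm([
  [[0.115, -0.734, 0.0], [0, 0, 0]],
  [[0.115, -0.734, 0.0], [0, 0, 0]],
  [[0.115, -0.734, 0.0], [0, 0, 0]],
  [[0.115, -0.734, 0.0], [0, 0, 0]],
  [[0.115, -0.734, 0.0], [0, 0, 0]],
], hand=-0.2)

```text
time: 33.35
eef_pos: [0.6141, -0.0426, 0.3491]
tool_rot: [-0.162, 0.001, 0.987, 0.0]
ft_force: [0.8, 0.3, -0.5]
finger_gap: 0.599
```

>>> step_arm([
  [[0.115, -0.734, 0.06], [-0.016, -0.101, 0.1]],
  [[0.115, -0.734, 0.06], [-0.016, -0.101, 0.1]],
  [[0.115, -0.734, 0.06], [-0.016, -0.101, 0.1]],
  [[0.115, -0.734, 0.06], [-0.016, -0.101, 0.1]],
  [[0.115, -0.734, 0.06], [-0.016, -0.101, 0.1]],
])

```text
time: 33.85
eef_pos: [0.5892, -0.1873, 0.3456]
tool_rot: [-0.002, 0.157, 0.988, 0.0]
ft_force: [-0.7, 0.9, 0.3]
finger_gap: 0.6
```

```bash
python3 - <<'E'
from h import *
snap('top','x.png')
s,im,d=snap('wrist','w22.png'); c=cam('wrist',s); 
for k in('center','cap'):
    for r in viewer.place_of('wrist','tube3_'+k)[:2]:
        print(k,round(r['confidence'],2),np.round(r['centre'],1),onz(c,r['centre'],.014).round(4))
        if k=='center': print(*tubefit(im,c,r['centre']))
st(); mv([.634,-.1985,.07],Rdes(161.7))
E
```

```text
center 0.69 [283.2 235.5] [ 0.6353 -0.1969  0.014 ]
[ 0.63568699 -0.19677913] [0.0329736  0.13819693] 164.23433
center 0.66 [241.3 378.2] [ 0.8002 -0.3039  0.014 ]
[ 0.65394408 -0.20637715] [0.69959819 0.47209692] 252.05763
cap 0.59 [278.6 385.6] [ 0.8255 -0.2637  0.014 ]
cap 0.56 [280.2 188.9] [ 0.5863 -0.1844  0.014 ]
t 34.05 gp [ 0.5902 -0.1847  0.199 ] z [-0.002  0.002 -1.   ] x [-0.952  0.306  0.003] F [-0.1 -0.2 -0.5] gap 52.7 q [ 0.32  0.75 -0.17  1.64  0.16  0.77  1.34]
shift [-0.2293, 0.0016, 0.6444] turn [0.0004, -0.001, 0.0027] | dist mm 137 deg 0.5
```

View pics/w22.png

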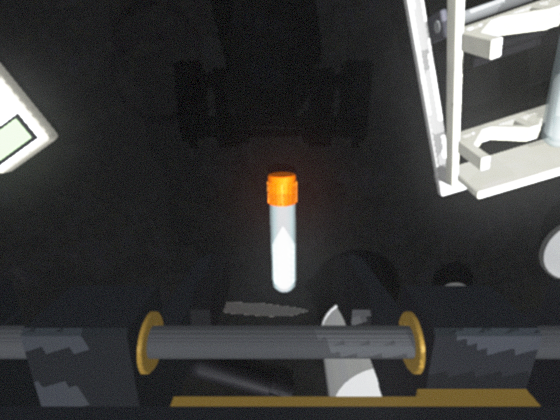

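```bash
python3 - <<'E'
from h import *
st(); mv([.6352,-.1972,.025],Rdes(163))
E
```

```text
t 34.05 gp [ 0.5902 -0.1847  0.199 ] z [-0.002  0.002 -1.   ] x [-0.952  0.306  0.003] F [-0.1 -0.2 -0.5] gap 52.7 q [ 0.32  0.75 -0.17  1.64  0.16  0.77  1.34]
shift [-0.2337, 0.0094, 0.8694] turn [0.0004, -0.001, -0.0046] | dist mm 180 deg 0.8
```

>>> step_arm([
  [[-0.234, 0.009, 0.2], [0, -0.001, -0.005]],
  [[-0.234, 0.009, 0.4], [0, -0.001, -0.005]],
  [[-0.234, 0.009, 0.6], [0, -0.001, -0.005]],
  [[-0.234, 0.009, 0.6], [0, -0.001, -0.005]],
  [[-0.234, 0.009, 0.6], [0, -0.001, -0.005]],
])

```text
time: 34.55
eef_pos: [0.6349, -0.1994, 0.2264]
tool_rot: [-0.0, 0.148, 0.989, 0.0]
ft_force: [0.6, -0.1, 0.7]
finger_gap: 0.601
```

```bash
python3 - <<'E'
from h import *
snap('wrist','w23.png'); st(); mv([.6352,-.1972,.025],Rdes(163))
E
```

```text
t 34.6 gp [ 0.636  -0.2001  0.081 ] z [ 0.003 -0.001 -1.   ] x [-0.956  0.294 -0.003] F [-0.6 -0.4  0.2] gap 52.5 q [ 0.31  0.97 -0.14  1.55  0.2   0.64  1.34]
shift [0.0064, 0.0126, 0.28] turn [0.0, 0.0011, -0.0006] | dist mm 56 deg 0.2
```

View pics/w23.png

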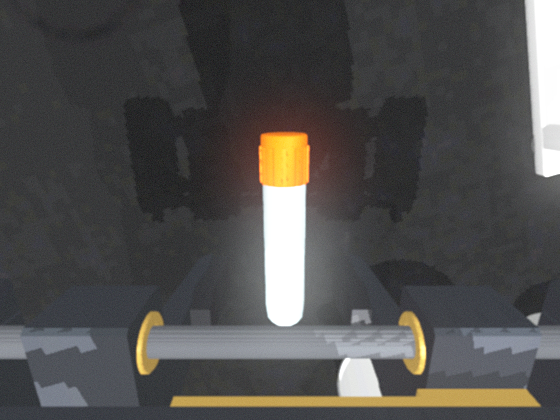

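>>> step_arm([
  [[0.005, 0.012, 0.1], [0, 0, 0]],
  [[0.005, 0.012, 0.2], [0, 0, 0]],
  [[0.005, 0.012, 0.275], [0, 0, 0]],
  [[0.005, 0.012, 0.275], [0, 0, 0]],
  [[0.005, 0.012, 0.275], [0, 0, 0]],
])

```text
time: 35.1
eef_pos: [0.6349, -0.1984, 0.1727]
tool_rot: [0.001, 0.149, 0.989, -0.001]
ft_force: [0.4, 0.3, -0.0]
finger_gap: 0.601
```

>>> step_arm([
  [[0, 0, 0], [0, 0, 0]],
  [[0, 0, 0], [0, 0, 0]],
  [[0, 0, 0], [0, 0, 0]],
  [[0, 0, 0], [0, 0, 0]],
  [[0, 0, 0], [0, 0, 0]],
], hand=1, grip_force=20)

```text
time: 35.6
eef_pos: [0.6345, -0.1984, 0.1719]
tool_rot: [0.001, 0.149, 0.989, -0.0]
ft_force: [-0.7, -0.6, 4.0]
finger_gap: 0.309
```

>>> step_arm([
  [[0, 0, -0.1], [0, 0, 0]],
  [[0, 0, -0.3], [0, 0, 0]],
  [[0, 0, -0.5], [0, 0, 0]],
  [[0, 0, -0.7], [0, 0, 0]],
  [[0, 0, -0.95], [0, 0, 0]],
])

```text
time: 36.1
eef_pos: [0.6333, -0.1979, 0.3615]
tool_rot: [-0.001, 0.149, 0.989, -0.0]
ft_force: [-0.4, 0.6, -1.2]
finger_gap: 0.312
```

```bash
python3 - <<'E'
from h import *
snap('wrist','w24.png'); overdeck(.104,.115,off=.156)
E
```

```text
t 36.15 gp [ 0.6381 -0.1992  0.2245] z [ 0.013 -0.004 -1.   ] x [-0.955  0.296 -0.014] F [ 0.7 -0.3  3.9] gap 27.5 q [ 0.32  0.78 -0.17  1.47  0.16  0.89  1.37]
deck [0.0433 0.3037 0.1863]
shift [0.3366, 0.9392, 0.3128] turn [0.0148, 0.1059, -0.0949] | dist mm 209 deg 25.7
```

View pics/w24.png

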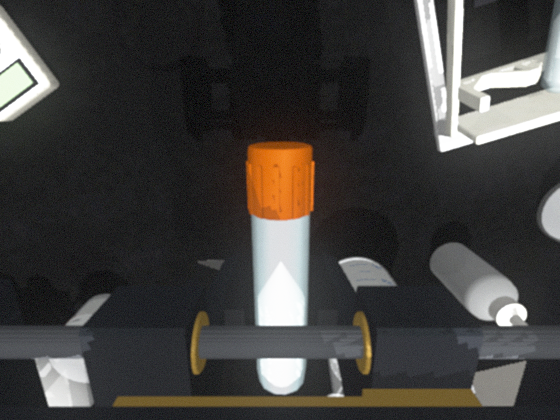

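>>> step_arm([
  [[0.1, 0.25, 0.1], [0, 0, 0]],
  [[0.2, 0.5, 0.1], [0.015, 0.106, -0.095]],
  [[0.336, 0.75, 0.1], [0.015, 0.106, -0.095]],
  [[0.336, 0.939, 0.1], [0.015, 0.106, -0.095]],
  [[0.336, 0.939, 0.1], [0.015, 0.106, -0.095]],
])

```text
time: 36.65
eef_pos: [0.6258, 0.0105, 0.3404]
tool_rot: [-0.167, -0.007, 0.986, 0.005]
ft_force: [0.0, 0.4, 0.1]
finger_gap: 0.307
```

```bash
python3 - <<'E'
from h import *
snap('side','s25.png'); snap('wrist','w25.png'); overdeck(.104,.06,off=.156)
im=cv2.imread('pics/s25.png')[150:330,150:400]; cv2.imwrite('pics/s25c.png',cv2.resize(im,None,fx=3,fy=3))
E
```

```text
t 36.75 gp [0.5775 0.0036 0.2016] z [-0.328  0.002 -0.945] x [-0.945 -0.005  0.328] F [ 0.2 -0.8 -0.2] gap 27.3 q [ 0.06  0.85 -0.25  1.45  0.15  1.19  1.35]
deck [0.0967 0.1009 0.145 ]
shift [-0.0689, -0.0153, 0.424] turn [0.0006, -0.004, 0.0016] | dist mm 86 deg 0.8
```

View pics/w25.png

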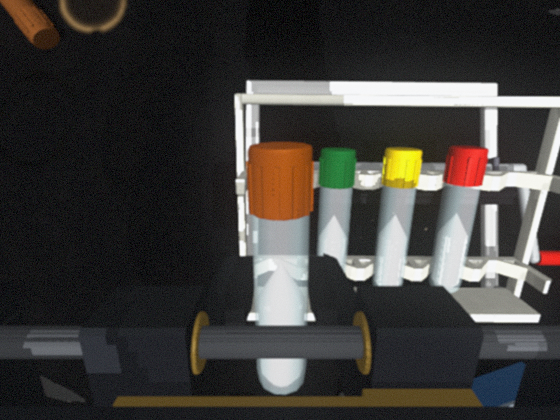

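View pics/s25c.png

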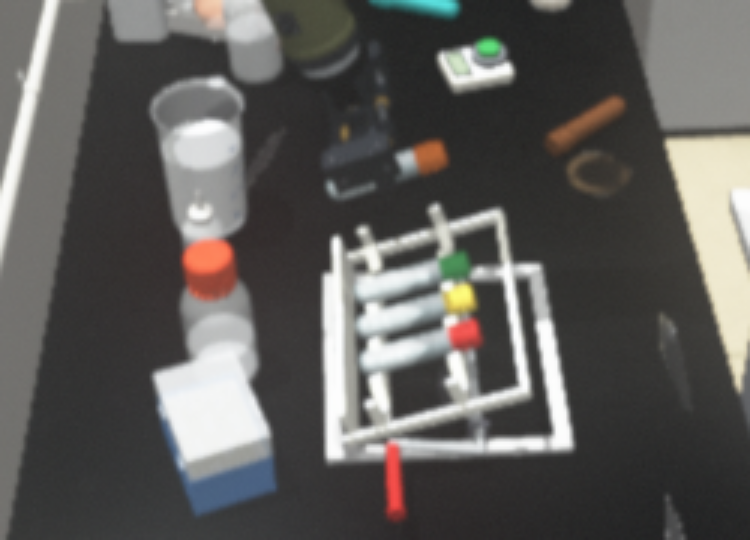

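>>> step_arm([
  [[-0.065, 0, 0.1], [0, -0.004, 0.001]],
  [[-0.065, 0, 0.2], [0, -0.004, 0.001]],
  [[-0.065, 0, 0.32], [0, -0.004, 0.001]],
  [[-0.065, 0, 0.42], [0, -0.004, 0.001]],
  [[-0.065, 0, 0.42], [0, -0.004, 0.001]],
])

```text
time: 37.25
eef_pos: [0.6083, -0.0016, 0.2552]
tool_rot: [-0.163, 0.003, 0.987, -0.0]
ft_force: [-0.7, -0.4, -0.1]
finger_gap: 0.312
```

>>> step_arm([
  [[0, 0, 0], [0, 0, 0]],
  [[0, 0, 0], [0, 0, 0]],
  [[0, 0, 0], [0, 0, 0]],
  [[0, 0, 0], [0, 0, 0]],
  [[0, 0, 0], [0, 0, 0]],
])

```text
time: 37.75
eef_pos: [0.6104, 0.0013, 0.258]
tool_rot: [-0.16, 0.001, 0.987, 0.001]
ft_force: [-0.1, -0.7, -0.5]
finger_gap: 0.309
```

```bash
python3 - <<'E'
from h import *
snap('wrist','w26.png'); overdeck(.104,.0245,off=.156)
E
```

```text
t 37.8 gp [0.5639 0.0016 0.1184] z [-0.315  0.002 -0.949] x [-0.949  0.002  0.315] F [-0.5  0.8 -0.3] gap 27.3 q [ 0.05  0.93 -0.24  1.56  0.18  0.99  1.32]
deck [0.0831 0.1028 0.0617]
shift [-0.0059, -0.0047, 0.1862] turn [0.0006, 0.0001, -0.0005] | dist mm 37 deg 0.1
```

View pics/w26.png

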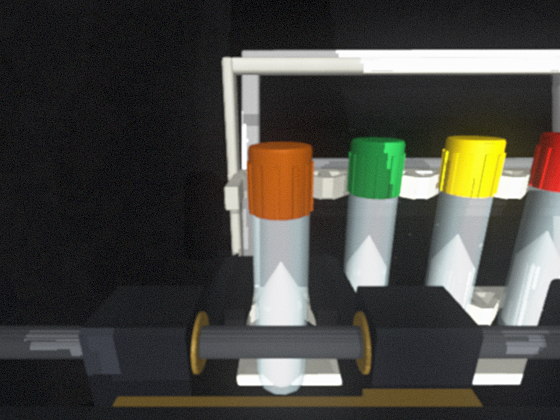

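>>> step_arm([
  [[0, 0, 0.04], [0, 0, 0]],
  [[0, 0, 0.08], [0, 0, 0]],
  [[0, 0, 0.12], [0, 0, 0]],
  [[0, 0, 0.155], [0, 0, 0]],
  [[0, 0, 0.178], [0, 0, 0]],
])

```text
time: 38.3
eef_pos: [0.5987, 0.0012, 0.2236]
tool_rot: [-0.161, 0.001, 0.987, 0.001]
ft_force: [1.0, -0.7, 27.7]
finger_gap: 0.315
```

```bash
python3 - <<'E'
from h import *
snap('wrist','w27.png'); overdeck(.104,.0245,off=.156)
E
```

```text
t 38.35 gp [0.5522 0.0015 0.0847] z [-0.317  0.002 -0.948] x [-0.948  0.002  0.317] F [-1.2 -0.   5. ] gap 27.5 q [ 0.05  0.97 -0.23  1.6   0.19  0.91  1.31]
deck [0.0837 0.103  0.0261]
shift [-0.0074, -0.004, 0.0077] turn [0.0005, -0.0004, -0.0007] | dist mm 2 deg 0.2
```

View pics/w27.png

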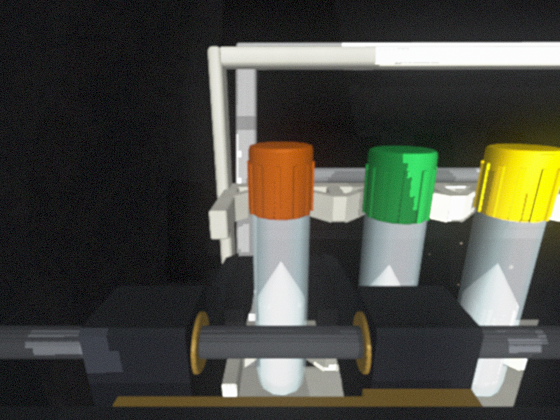

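It's seated with about 5 N of residual contact. I'll release and lift.

>>> step_arm([
  [[0, 0, -0.004], [0, 0, 0]],
  [[0, 0, -0.004], [0, 0, 0]],
  [[0, 0, -0.004], [0, 0, 0]],
  [[0, 0, -0.004], [0, 0, 0]],
  [[0, 0, -0.004], [0, 0, 0]],
], hand=0.22)

```text
time: 38.85
eef_pos: [0.5991, 0.0014, 0.2244]
tool_rot: [-0.16, 0.001, 0.987, 0.001]
ft_force: [-0.5, 0.3, -0.1]
finger_gap: 0.389
```

>>> step_arm([
  [[0, 0, -0.08], [0, 0, 0]],
  [[0, 0, -0.2], [0, 0, 0]],
  [[0, 0, -0.4], [0, 0, 0]],
  [[0, 0, -0.65], [0, 0, 0]],
  [[0, 0, -0.65], [0, 0, 0]],
])

```text
time: 39.35
eef_pos: [0.6435, 0.0015, 0.3542]
tool_rot: [-0.153, 0.001, 0.988, 0.002]
ft_force: [0.6, 0.9, 0.0]
finger_gap: 0.39
```

```bash
python3 - <<'E'
from h import *
snap('wrist','w28.png'); s,im,d=snap('top','t28.png'); ct=cam('top'); st()
for r in viewer.place_of('top','start_button_top')[:2]: print(r['confidence'],r['centre'],onz(ct,r['centre'],.025).round(4))
cv2.imwrite('pics/t28c.png',cv2.resize(im[120:300,160:460,::-1],None,fx=2.6,fy=2.6))
E
```

```text
t 39.45 gp [0.5944 0.0015 0.2091] z [-0.314  0.002 -0.949] x [-0.949  0.002  0.314] F [-0.2  0.8 -0.6] gap 34.1 q [ 0.05  0.86 -0.25  1.4   0.15  1.22  1.35]
0.42 [390.4, 243.0] [ 0.4198 -0.4295  0.025 ]
```

View pics/w28.png

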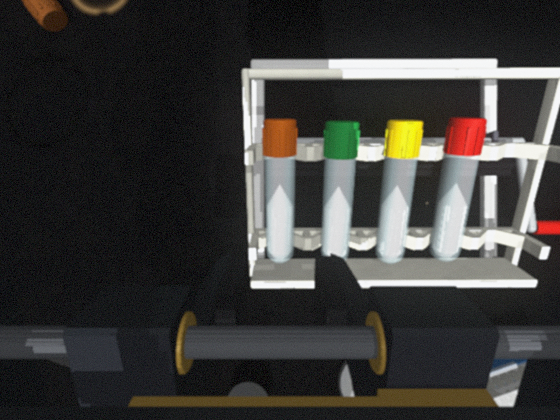

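View pics/t28c.png

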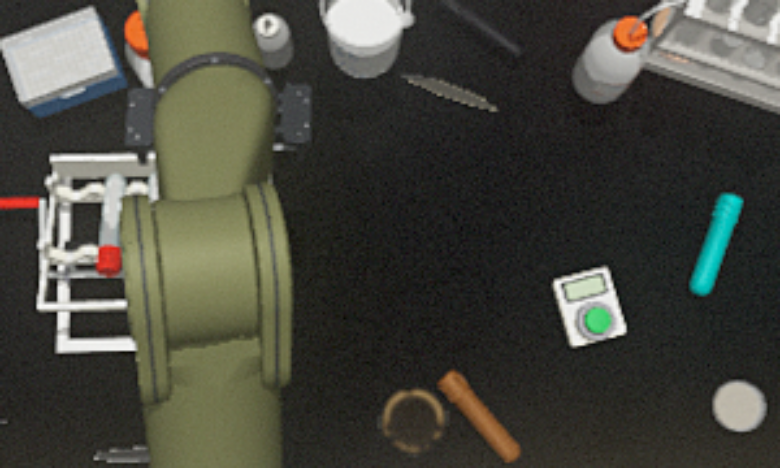

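All four are in notches. I'll move to the timer, check the deck from the top camera with the arm out of the way, then press.

```bash
python3 - <<'E'
from h import *
mv([.41,-.42,.2],Rdes(180))
E
```

```text
shift [1.0856, -2.1077, 0.3622] turn [0.0005, -0.1027, -0.0006] | dist mm 480 deg 18.5
```

>>> step_arm([
  [[0.2, -0.7, 0.06], [0, 0, 0]],
  [[0.36, -0.7, 0.12], [0, 0, 0]],
  [[0.36, -0.7, 0.12], [0, 0, 0]],
  [[0.36, -0.7, 0.12], [0, 0, 0]],
  [[0.36, -0.7, 0.12], [0, 0, 0]],
], hand=1)

```text
time: 40.0
eef_pos: [0.5621, -0.1411, 0.3463]
tool_rot: [-0.162, 0.003, 0.987, 0.001]
ft_force: [0.8, 0.8, 0.0]
finger_gap: 0.008
```

>>> step_arm([
  [[0.36, -0.7, 0.12], [0, 0, 0]],
  [[0.36, -0.7, 0.12], [0, 0, 0]],
  [[0.36, -0.7, 0.12], [0, 0, 0]],
  [[0.36, -0.7, 0.12], [0, 0, 0]],
  [[0.36, -0.7, 0.12], [0, 0, 0]],
])

```text
time: 40.5
eef_pos: [0.4878, -0.2787, 0.3467]
tool_rot: [-0.16, 0.002, 0.987, 0.001]
ft_force: [0.7, 0.2, 0.1]
finger_gap: 0.006
```

>>> step_arm([
  [[0.36, -0.7, 0.12], [0, -0.103, 0]],
  [[0.36, -0.7, 0.12], [0, -0.103, 0]],
  [[0.36, -0.7, 0.12], [0, -0.103, 0]],
  [[0.36, -0.7, 0.12], [0, -0.103, 0]],
  [[0.36, -0.7, 0.12], [0, -0.103, 0]],
])

```text
time: 41.0
eef_pos: [0.4125, -0.4181, 0.3468]
tool_rot: [0.001, 0.001, 1.0, 0.001]
ft_force: [1.0, 0.2, 0.0]
finger_gap: 0.007
```

```bash
python3 - <<'E'
from h import *
s,im,d=snap('top','t29.png'); ct=cam('top')
for i in range(4):
    for k in('center','cap'):
        for r in viewer.place_of('top','tube%d_%s'%(i,k))[:3]:
            u,v=r['centre']
            if u<280 and u>170:
                z=.0722 if k=='center' else .0722+.05*np.sin(A)
                print(i,k,round(r['confidence'],2),w2d(onz(ct,r['centre'],z)).round(4), 'depth pt',w2d(ond(ct,r['centre'],d[int(v),int(u)])).round(4))
cv2.imwrite('pics/t29c.png',cv2.resize(im[165:270,130:290,::-1],None,fx=4.5,fy=4.5))
s,im,d=snap('wrist','w29.png'); c=cam('wrist',s); st()
for r in viewer.place_of('wrist','start_button_top')[:2]: print(r['confidence'],r['centre'],onz(c,r['centre'],.026).round(4),d[int(r['centre'][1]),int(r['centre'][0])],ond(c,r['centre'],d[int(r['centre'][1]),int(r['centre'][0])]).round(4))
E
```

```text
0 center 0.81 [ 0.0775 -0.0563  0.024 ] depth pt [ 0.0844 -0.0529  0.0372]
0 center 0.28 [ 0.1333 -0.0468  0.0054] depth pt [ 0.145  -0.0408  0.0307]
0 cap 0.81 [ 0.1366 -0.0505  0.021 ] depth pt [ 0.1418 -0.0478  0.0321]
1 center 0.66 [0.0771 0.0042 0.0241] depth pt [0.0802 0.0054 0.0302]
1 cap 0.6 [0.1321 0.001  0.0224] depth pt [0.1388 0.0039 0.0368]
1 cap 0.19 [ 0.1402 -0.0443  0.0197] depth pt [ 0.1452 -0.0417  0.0306]
2 center 0.82 [0.0793 0.0503 0.0234] depth pt [0.086  0.0524 0.0364]
3 center 0.89 [0.0853 0.1029 0.0214] depth pt [0.0944 0.105  0.0393]
3 cap 0.69 [0.1312 0.0978 0.0227] depth pt [0.1363 0.0991 0.0335]
3 cap 0.61 [0.0858 0.0051 0.0378] depth pt [0.0853 0.0049 0.0367]
t 41.5 gp [ 0.4125 -0.4176  0.2003] z [ 0.002  0.001 -1.   ] x [-1.     0.001 -0.002] F [-0.1  0.8 -0.1] gap 0.5 q [ 0.89  0.72 -0.3   1.74  0.29  0.73  2.01]
0.78 [269.9, 205.6] [ 0.425  -0.4276  0.026 ] 0.29826808 [ 0.4199 -0.427   0.0424]
```

View pics/t29c.png

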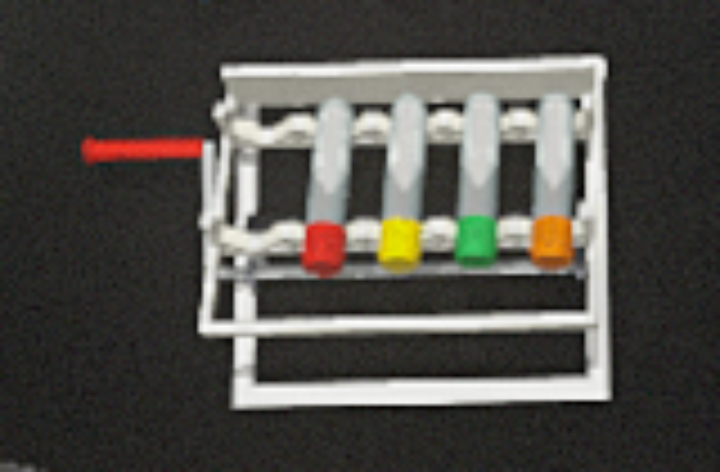

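View pics/w29.png

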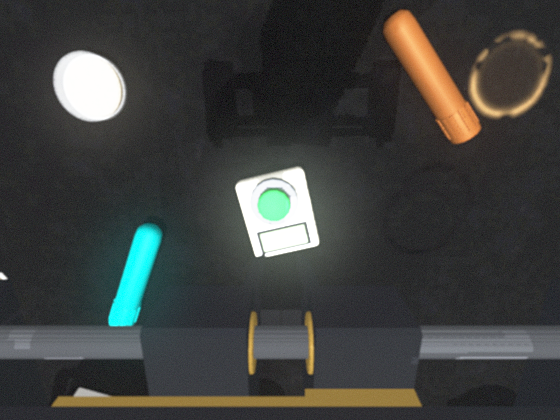

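The deck looks right: all four tubes at deck x 77–85 mm, with their tops near z 37 mm. The button is at (273,205) in the wrist picture, so I'll pin down its position.

```bash
python3 - <<'E'
from h import *
s,im,d=snap('wrist','w30.png'); c=cam('wrist',s); st()
h=cv2.cvtColor(im,cv2.COLOR_RGB2HSV); m=(abs(h[...,0].astype(int)-70)<14)&(h[...,1]>110)&(h[...,2]>60)
m[:150]=0; m[260:]=0; v,u=np.nonzero(m); P=np.array([ond(c,(a,b),d[b,a]) for a,b in zip(u,v) if d[b,a]>0])
print(len(P),(u.min()+u.max())/2,(v.min()+v.max())/2,np.median(P,0).round(4),P.min(0).round(3),P.max(0).round(3))
p=np.median(P,0); mv([p[0],p[1],p[2]+.03],Rdes(180),.166)
E
```

```text
t 41.6 gp [ 0.4121 -0.418   0.2003] z [ 0.002  0.001 -1.   ] x [-1.     0.002 -0.002] F [-0.3 -0.3 -1.9] gap 0.2 q [ 0.89  0.72 -0.3   1.74  0.29  0.73  2.01]
575 204.0 223.5 [ 0.4176 -0.4228  0.042 ] [ 0.405 -0.6    0.001] [ 0.493 -0.41   0.044]
shift [-0.0278, -0.0236, 0.5466] turn [0.0004, 0.0006, -0.0006] | dist mm 110 deg 0.2
```

>>> step_arm([
  [[-0.034, -0.034, 0.2], [0, 0, 0]],
  [[-0.034, -0.034, 0.4], [0, 0, 0]],
  [[-0.034, -0.034, 0.54], [0, 0, 0]],
  [[-0.034, -0.034, 0.54], [0, 0, 0]],
  [[-0.034, -0.034, 0.54], [0, 0, 0]],
])

```text
time: 42.1
eef_pos: [0.4188, -0.4251, 0.2396]
tool_rot: [0.001, 0.001, 1.0, 0.001]
ft_force: [0.7, -0.3, -0.0]
finger_gap: 0.005
```

```bash
python3 - <<'E'
from h import *
snap('wrist','w31.png'); snap('top','x.png'); snap('top','x.png'); s=st(); mv([.419,-.425,.036],Rdes(180),.166)
E
```

```text
t 42.25 gp [ 0.4199 -0.4257  0.0941] z [ 0.005 -0.001 -1.   ] x [-1.     0.002 -0.005] F [ 0.3 -0.3  0.8] gap 0.5 q [ 0.85  0.89 -0.23  1.77  0.36  0.52  1.96]
shift [0.0021, 0.0033, 0.1957] turn [-0.0003, 0.0015, -0.0008] | dist mm 39 deg 0.3
```

View pics/w31.png

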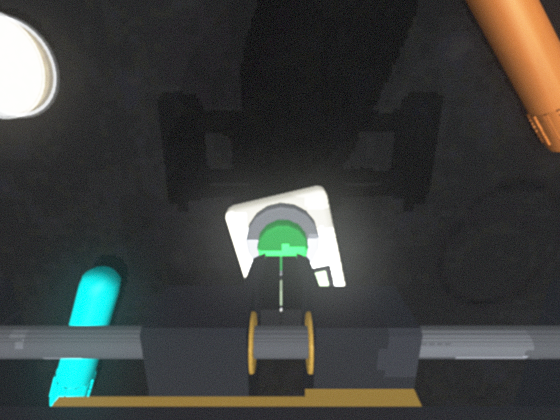

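>>> step_arm([
  [[0.002, 0.002, 0.08], [0, 0, 0]],
  [[0.002, 0.002, 0.15], [0, 0, 0]],
  [[0.002, 0.002, 0.17], [0, 0, 0]],
  [[0.002, 0.002, 0.18], [0, 0, 0]],
  [[0.002, 0.002, 0.19], [0, 0, 0]],
])

```text
time: 42.75
eef_pos: [0.4184, -0.4247, 0.2021]
tool_rot: [0.001, 0.001, 1.0, 0.0]
ft_force: [-3.4, 3.3, 22.4]
finger_gap: 0.001
```

```bash
python3 - <<'E'
from h import *
snap('wrist','w32.png'); s=st(); print(s['eef_pos'][2]-.166)
E
```

```text
t 42.8 gp [ 0.4187 -0.4245  0.0555] z [ 0.002  0.001 -1.   ] x [-1.     0.002 -0.002] F [-1.9  2.   7.9] gap 0.2 q [ 0.83  0.95 -0.2   1.78  0.38  0.45  1.94]
0.03646133619998132
```

View pics/w32.png

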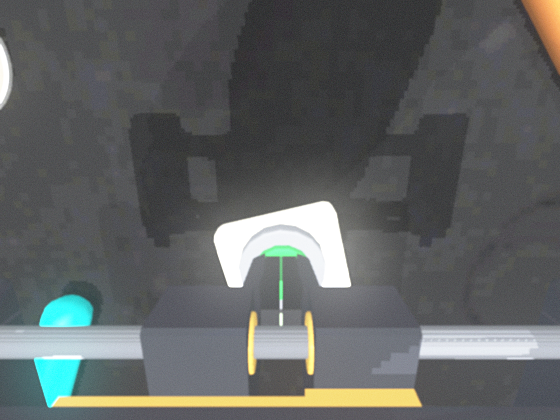

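```bash
python3 - <<'E'
from h import *
s,im,d=snap('wrist','w33.png'); c=cam('wrist',s); s=st()
h=cv2.cvtColor(im,cv2.COLOR_RGB2HSV); m=(abs(h[...,0].astype(int)-70)<14)&(h[...,1]>110)&(h[...,2]>60)
m[:230]=0;m[265:]=0;m[:,:250]=0;m[:,310:]=0
for nm,mm in(('green',m),):
    v,u=np.nonzero(mm); P=np.array([ond(c,(a,b),d[b,a]) for a,b in zip(u,v) if d[b,a]>0]); print(nm,len(P),np.median(P,0).round(4))
for uv in((283,215),(260,222),(283,235),(252,245)): print(uv,im[uv[1],uv[0]],ond(c,uv,d[uv[1],uv[0]]).round(4))
E
```

```text
t 42.85 gp [ 0.4187 -0.4245  0.0555] z [ 0.002  0.001 -1.   ] x [-1.     0.002 -0.002] F [-1.9  1.3  6.9] gap 0.4 q [ 0.83  0.95 -0.2   1.78  0.38  0.45  1.94]
green 273 [ 0.4076 -0.4243  0.0355]
(283, 215) [255 255 255] [ 0.3954 -0.4231  0.0139]
(260, 222) [255 255 255] [ 0.3988 -0.4359  0.016 ]
(283, 235) [244 246 249] [ 0.3996 -0.4233  0.0329]
(252, 245) [244 246 249] [ 0.4055 -0.4392  0.0321]
```

The button top dropped from 0.042 to 0.0355, so it's fully down. I'll retreat and check.

>>> step_arm([
  [[0, 0, -0.1], [0, 0, 0]],
  [[0, 0, -0.3], [0, 0, 0]],
  [[0, 0, -0.55], [0, 0, 0]],
  [[0, 0, -0.8], [0, 0, 0]],
  [[0, 0, -0.8], [0, 0, 0]],
])

```text
time: 43.35
eef_pos: [0.4199, -0.4261, 0.3683]
tool_rot: [0.006, 0.001, 1.0, -0.004]
ft_force: [0.6, -0.6, -0.5]
finger_gap: 0.003
```

>>> step_arm([
  [[0, 0, 0], [0, 0, 0]],
  [[0, 0, 0], [0, 0, 0]],
  [[0, 0, 0], [0, 0, 0]],
  [[0, 0, 0], [0, 0, 0]],
  [[0, 0, 0], [0, 0, 0]],
])

```text
time: 43.85
eef_pos: [0.4179, -0.4247, 0.3603]
tool_rot: [0.0, 0.001, 1.0, 0.001]
ft_force: [-0.3, 0.4, -0.2]
finger_gap: 0.004
```

```bash
python3 - <<'E'
from h import *
s,im,d=snap('wrist','w34.png'); c=cam('wrist',s); s=st()
h=cv2.cvtColor(im,cv2.COLOR_RGB2HSV); m=(abs(h[...,0].astype(int)-70)<12)&(h[...,1]>110)&(h[...,2]>60)
m[:,:230]=0;m[:,330:]=0;m[280:]=0
v,u=np.nonzero(m); P=np.array([ond(c,(a,b),d[b,a]) for a,b in zip(u,v) if d[b,a]>0]); print(len(P),np.median(P,0).round(4))
a,_,_=snap('side','s34.png')
im=cv2.imread('pics/s34.png')[110:330,170:410]; cv2.imwrite('pics/s34c.png',cv2.resize(im,None,fx=2.7,fy=2.7))
E
```

```text
t 43.9 gp [ 0.4181 -0.4244  0.2135] z [ 0.001  0.002 -1.   ] x [-1.     0.002 -0.001] F [ 0.1  0.3 -0.5] gap 0.3 q [ 0.89  0.71 -0.31  1.7   0.28  0.77  2.02]
524 [ 0.4155 -0.4235  0.0421]
```

View pics/s34c.png

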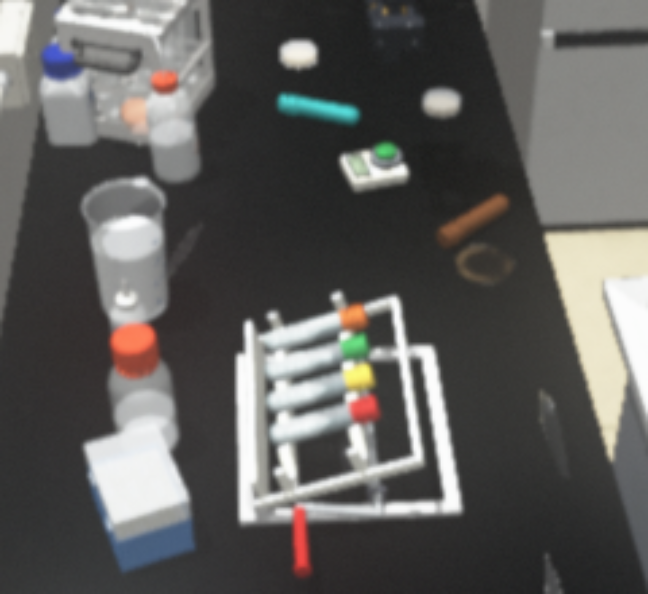

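The button is up again (0.042), the four tubes are seated, the deck is locked and nothing was knocked over. I'll hand it in.

```bash
python3 -c "
from bench import bot
print(bot.close_job())"
```

```text
the job is handed in; nothing more can be done
None
```

The job is handed in at about 44 s of robot time, and my last checks all passed; `close_job` gives no verdict of its own.

**Crank and deck:** I swung the crank up and over until the leg locked. The grip then measured x 0.58 m and about 41 mm above the bench, which matches the locked position.

**Tubes:** All four tubes that were present lie in their own notches with caps uphill.

| Tube | Notch (deck y, mm) |
|---|---|
| red | -52 |
| yellow | 0 |
| green | 52 |
| orange | 104 |

From the top camera, their centres were 77–85 mm from the hinge. The tube tops sat at about 37 mm in the readings that fell squarely on the glass, as expected for seated tubes; a few depth readings were noisier. I saw no blue tube in any picture, so I took it as absent. The black, turquoise and brown look-alikes were left alone.

**Timer button:** I pressed it once, after all the tubes were in place. Its top went from 42 mm to 35.5 mm and was back at 42 mm after I withdrew the arm.

**Final state:** In the last side picture no bottle, beaker or box was knocked over, and the gripper was clear of everything.

**What went less smoothly:**
- The crank grip slipped in the jaws during the swing.
- I set the red tube down once and regripped it lower, because the first grip was too near the fingertips.
- Two brief contact forces, 29.5 N when setting the red tube down and 27.7 N when seating the orange one, stayed under the 40 N limit.

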